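# Tip the vial bin and scoop the vials into the sorting tray

## Robot

A 7-joint arm with a two-finger parallel gripper is mounted at the origin on the work surface. World frame = base frame: x ahead of the robot, y to its left, z up, the work surface at z = 0. Lengths are in m, angles in rad, forces in N, time in s.
With the tool pointing down it reaches from about 0.4 to 0.85 m from the base axis. Payload 10.4 kg.
Tool frame: the origin (TCP) lies at the very end of the fingers, on their centre line; the grasp point (between the pads) lies 19 mm behind it; z points along the fingers, y is the line along which they close (so a half turn about z gives the same grasp; the last joint's range is limited). The gripper opens to 87 mm and grips with 3 to 60 N. Pads are 19 mm wide; open, the fingers measure 117 mm over their backs; the gripper's body (75 mm by 190 mm) begins 51 mm behind the grasp point.
Start: joints at [1.078, 0.332, -0.065, 1.46, 0.022, 1.35, -0.088], TCP at [0.283, -0.557, 0.223] pointing down, gripper open.
Joint ranges: [-2.6, 2.6], [-0.5, 2.12], [-1.47, 1.34], [0.16, 2.42], [-1.27, 4.41], [0.06, 2.06], [-2.6, 2.6]. Speed limits (rad/s): [2.22, 2.22, 2.79, 2.79, 3.14, 3.14, 3.14].

## Interface

Orientations are given as a unit quaternion [x, y, z, w].
In Python, from bench import * gives the robot as it stands.
- The arm moves only by the tool step_arm, never from a script. Its arguments are lists of equal length, an entry for each row: "delta_pos": the shift along the world's x, y, z in units of 25 mm (1.0 is 25 mm), a list of three; "turn": the turn about the world's z in units of 0.12 rad (1.0 is 0.12 rad). In form: {"delta_pos": [[tx, ty, tz], ...], "turn": [turn, ...]}. A call has 1 to 12 rows; each row shifts and turns the commanded pose from where the row before left it; what a row does not reach is not made up. A row lasts 1/10 s, in which the tool goes at most 50 mm and 8.59 degrees, less where a joint would pass 70% of its speed; a pose out of reach is approached as far as the arm can. A call with a number of a shift or a turn outside -1 to 1 is refused whole. A call with a gripper value outside its range is refused whole. "grip" is the closure, from 0 (fully open) to 1 (shut), set as the call begins (left out, the last holds). The fingers move at their own pace and stop on an object; "newtons" is the grip in N (left out, the last holds). Time passes only in rows, so rows that do not move let the fingers close. It gives the time, the measured TCP pose, the force, the opening and the grip force at its end, in the units of the state.
- read_state(): the state, without advancing time (a new reading comes with each control period).
- camera(name): name is "scene" or "top"; returns a dict with "image" (400x640x3 uint8, red, green, blue), "z_map" (400x640 float32, m along the optical axis (not along the pixel's ray), 0 where there is no reading), "mtx" (3x3 intrinsics, pixels), "view" (4x4, takes a point from world to camera coordinates). Camera axes: x right, y up, looking along -z (the intrinsics and any distortion apply to the point x, -y, -z); pixel columns grow to the right and rows downward; lengths in m; the calibration is good to about 2 mm. A picture is of the moment at which its call begins.
- close_job(): hands the job in; it is judged then, once.
The state is a dict: "time": time; "joint_positions": joint angles; "joint_vel": joint speeds; "joint_torque": joint torques, N m; "ee_pos": TCP position; "eef_rot": TCP orientation; "ft_force": force on the tool from outside, world axes, zero at the start; "torque": the same for the moment, N m; "width": finger opening in m; "grip_force": force on a finger pad.
Only numpy, scipy, OpenCV 4.12 (cv2) and the standard library are available. Lean on these libraries where they do the work, as an engineer would, in place of code of your own. Each camera call takes 0.05 s, during which the arm holds its last target. There are 200 camera calls.

## Task

Tip the grey storage bin up by its handle, as far as it goes, so that the glass vials slide together in its low corner; then, with the bin left tipped, scoop the vials out with the hand scoop (not with your fingers while they are in the bin) and tip them gently into the steel tray, until every vial is there. Handle the glass gently: no dropping and no hard pressing. Then stand the scoop back on the middle of its black mat and lower the bin until it is level again, leaving the other things on the bench alone.

Things in the scene. Friction and masses are not known exactly. Their poses are not given: they have to be found in the camera images.
- bin (a joint): tilt of the storage bin about its hinge, rad: 0 = level, 0.52 = fully tipped (stop), its far end low and its near (handle) end high. The hinge is stiff: the bin stays where it is left; moving the handle takes about 12 to 17 N up and about 6 to 10 N down
- bin_corner (a point): middle of the bin's low corner inside, where floor meets far end wall. Frame turns with the bin: x along the floor towards the low end, y across, z square to the floor, upwards. In mm here: hinge axis at x 5, z -5; floor from x -235 to 0 at z 0; walls 5 thick: sides 80 high, near end 40, low end 110; inside 128 wide at the low end, widening evenly to 160 at x -235. Smooth, friction 0.2
- bin_handle (a point): centre of the bin's handle, a round steel bar 14 mm thick running across the bin, 94 mm clear between its arms, its centre 40 mm out from the near end wall, level with that wall's rim; at x -279, z 36 mm in the frame of bin_corner, same axes. The bin sits on a fixed steel base plate 300 x 200 x 10 mm, bin floor 39 mm above the bench
- scoop: hand scoop, 220 g, standing on its flat pan on the mat. Origin: grip point in the middle of the black handle. x towards the pan's open front, z up, y across (pan flat). Handle bar 20 mm thick (y) by 28 mm deep, leaning back 0.5 rad: it runs along (-0.479, 0, 0.878), from the pan's rear to 35 mm past the origin; straight, free from 10 mm above the pan's rear wall up
- scoop_pan (a point): middle of the underside of the scoop's aluminium pan, 108 mm ahead of and 155 mm below the scoop's origin, same axes. Pan 90 mm long, 116 mm wide, 2 mm thick; rear wall 45 mm high, side walls 34 mm high on the rear 30 mm, then sloping down to nothing near the straight, open front edge. Polished, friction about 0.2
- mat: flat black rubber mat 200 x 150 x 4 mm, fixed on the bench, where the scoop lives; origin under its centre, x along its long side
- tray: open steel sorting tray, loose, 190 (x) x 180 (y) x 50 mm high, walls and floor 5 mm, 700 g, on the bench; origin at the centre of its underside
- vial1: amber glass vial with a white cap and round ends, 60 mm long, 30 mm across, about 45 g, lying loose in the bin at the start (may be absent). Origin at its centre, x along its length. Brittle
- vial2: amber glass vial with a white cap and round ends, 60 mm long, 30 mm across, about 45 g, lying loose in the bin at the start (may be absent). Origin at its centre, x along its length. Brittle
- vial3: amber glass vial with a white cap and round ends, 60 mm long, 30 mm across, about 45 g, lying loose in the bin at the start (may be absent). Origin at its centre, x along its length. Brittle
- vial4: amber glass vial with a white cap and round ends, 60 mm long, 30 mm across, about 45 g, lying loose in the bin at the start (may be absent). Origin at its centre, x along its length. Brittle
- vial5: amber glass vial with a white cap and round ends, 60 mm long, 30 mm across, about 45 g, lying loose in the bin at the start (may be absent). Origin at its centre, x along its length. Brittle
- calculator: bystander: calculator, 85 x 140 x 16 mm
- twine: bystander: spool of twine, 58 mm across, 72 mm high
- wash_bottle: bystander: white bottle, 68 mm across, 150 mm high, origin under it
- beaker: bystander: glass beaker, 80 mm across, 85 mm high, origin under it
- jar: bystander: glass jar, 64 mm across, 80 mm high, origin under it
There are look-alikes about, which are no part of the job. What is meant by the scoop is not purple, and is the larger of those in its own colour. What is shaped like the vial1 but purple is not meant.

How it is judged:
On the way, in this order (a step that is already met when the one before it is completed fails the run):
1. the bin is tipped up fully and the vials have slid down to its low end (value of joint bin above 0.46 rad and x of each of vial1, vial2, vial3, vial4, vial5 in the frame of bin_corner above -0.15 m), for 0.3 s.
2. a vial is lifted clear of the bin in the scoop, the bin still tipped (((x of vial1 in the frame of scoop_pan between -0.05 and 0.05 m and y of vial1 in the frame of scoop_pan between -0.05 and 0.05 m and z of vial1 in the frame of scoop_pan between 0.005 and 0.07 m and height (world z) of vial1 above 0.13 m and z of vial1 in the frame of bin_corner above 0.085 m) or (x of vial2 in the frame of scoop_pan between -0.05 and 0.05 m and y of vial2 in the frame of scoop_pan between -0.05 and 0.05 m and z of vial2 in the frame of scoop_pan between 0.005 and 0.07 m and height (world z) of vial2 above 0.13 m and z of vial2 in the frame of bin_corner above 0.085 m) or (x of vial3 in the frame of scoop_pan between -0.05 and 0.05 m and y of vial3 in the frame of scoop_pan between -0.05 and 0.05 m and z of vial3 in the frame of scoop_pan between 0.005 and 0.07 m and height (world z) of vial3 above 0.13 m and z of vial3 in the frame of bin_corner above 0.085 m) or (x of vial4 in the frame of scoop_pan between -0.05 and 0.05 m and y of vial4 in the frame of scoop_pan between -0.05 and 0.05 m and z of vial4 in the frame of scoop_pan between 0.005 and 0.07 m and height (world z) of vial4 above 0.13 m and z of vial4 in the frame of bin_corner above 0.085 m) or (x of vial5 in the frame of scoop_pan between -0.05 and 0.05 m and y of vial5 in the frame of scoop_pan between -0.05 and 0.05 m and z of vial5 in the frame of scoop_pan between 0.005 and 0.07 m and height (world z) of vial5 above 0.13 m and z of vial5 in the frame of bin_corner above 0.085 m)) and value of joint bin above 0.4 rad), for 0.2 s.
3. all the vials lie in the tray, the bin still tipped (x of vial1 in the frame of tray between -0.092 and 0.092 m and y of vial1 in the frame of tray between -0.087 and 0.087 m and z of vial1 in the frame of tray between 0 and 0.06 m and x of vial2 in the frame of tray between -0.092 and 0.092 m and y of vial2 in the frame of tray between -0.087 and 0.087 m and z of vial2 in the frame of tray between 0 and 0.06 m and x of vial3 in the frame of tray between -0.092 and 0.092 m and y of vial3 in the frame of tray between -0.087 and 0.087 m and z of vial3 in the frame of tray between 0 and 0.06 m and x of vial4 in the frame of tray between -0.092 and 0.092 m and y of vial4 in the frame of tray between -0.087 and 0.087 m and z of vial4 in the frame of tray between 0 and 0.06 m and x of vial5 in the frame of tray between -0.092 and 0.092 m and y of vial5 in the frame of tray between -0.087 and 0.087 m and z of vial5 in the frame of tray between 0 and 0.06 m and value of joint bin above 0.4 rad), for 0.3 s.
At the end, for the whole second after the job is handed in: every vial lies at rest inside the tray, the scoop stands on its pan on the mat with the pan's middle within 50 mm of the mat's centre, and the bin is level (joint below 0.05 rad) (x of vial1 in the frame of tray between -0.092 and 0.092 m and y of vial1 in the frame of tray between -0.087 and 0.087 m and z of vial1 in the frame of tray between 0 and 0.06 m and x of vial2 in the frame of tray between -0.092 and 0.092 m and y of vial2 in the frame of tray between -0.087 and 0.087 m and z of vial2 in the frame of tray between 0 and 0.06 m and x of vial3 in the frame of tray between -0.092 and 0.092 m and y of vial3 in the frame of tray between -0.087 and 0.087 m and z of vial3 in the frame of tray between 0 and 0.06 m and x of vial4 in the frame of tray between -0.092 and 0.092 m and y of vial4 in the frame of tray between -0.087 and 0.087 m and z of vial4 in the frame of tray between 0 and 0.06 m and x of vial5 in the frame of tray between -0.092 and 0.092 m and y of vial5 in the frame of tray between -0.087 and 0.087 m and z of vial5 in the frame of tray between 0 and 0.06 m and linear speed of each of vial1, vial2, vial3, vial4, vial5 below 0.03 m/s and horizontal distance between scoop_pan and mat below 0.05 m and angle between scoop_pan's own z axis and vertical below 0.1 rad and height (world z) of scoop_pan below 0.012 m and value of joint bin below 0.05 rad and linear speed of scoop below 0.02 m/s); the robot touches nothing.
It fails at once if the fingers touch a vial that is in the bin ((contact force between the fingers and vial1 above 0.5 N and x of vial1 in the frame of bin_corner between -0.235 and 0 m and y of vial1 in the frame of bin_corner between -0.08 and 0.08 m and z of vial1 in the frame of bin_corner between -0.01 and 0.07 m) or (contact force between the fingers and vial2 above 0.5 N and x of vial2 in the frame of bin_corner between -0.235 and 0 m and y of vial2 in the frame of bin_corner between -0.08 and 0.08 m and z of vial2 in the frame of bin_corner between -0.01 and 0.07 m) or (contact force between the fingers and vial3 above 0.5 N and x of vial3 in the frame of bin_corner between -0.235 and 0 m and y of vial3 in the frame of bin_corner between -0.08 and 0.08 m and z of vial3 in the frame of bin_corner between -0.01 and 0.07 m) or (contact force between the fingers and vial4 above 0.5 N and x of vial4 in the frame of bin_corner between -0.235 and 0 m and y of vial4 in the frame of bin_corner between -0.08 and 0.08 m and z of vial4 in the frame of bin_corner between -0.01 and 0.07 m) or (contact force between the fingers and vial5 above 0.5 N and x of vial5 in the frame of bin_corner between -0.235 and 0 m and y of vial5 in the frame of bin_corner between -0.08 and 0.08 m and z of vial5 in the frame of bin_corner between -0.01 and 0.07 m)).
It fails at once if a vial is pressed hard: more than 35 N by the scoop or 70 N by the fingers ((contact force between scoop and vial1 above 35 N or contact force between the fingers and vial1 above 70 N) or (contact force between scoop and vial2 above 35 N or contact force between the fingers and vial2 above 70 N) or (contact force between scoop and vial3 above 35 N or contact force between the fingers and vial3 above 70 N) or (contact force between scoop and vial4 above 35 N or contact force between the fingers and vial4 above 70 N) or (contact force between scoop and vial5 above 35 N or contact force between the fingers and vial5 above 70 N)).
It fails at once if a vial is dropped or thrown (faster than 1.4 m/s) (linear speed of any of vial1, vial2, vial3, vial4, vial5 above 1.4 m/s).
It fails at once if a bystander is moved more than 30 mm (distance of any of calculator, twine, wash_bottle, beaker, jar from where it was at the start of the episode above 0.03 m).
Of vial1, vial2, vial3, vial4, vial5 only 2 to 4 are there at a start; the rules pass over those that are not, and their reading is None.
At some moment in a run one of scoop, tray may be knocked a few centimetres aside while the robot is not near it.
It also fails if it takes over 210 s, if anything falls off the work surface, if the arm or the gripper's body presses on something with over 40 N, if the wrist force passes 120 N, or if a joint passes its speed limit or range.

## Working session

There is one attempt and no reset: what is moved stays moved. The work goes in short steps, Python scripts to look and compute and a tool call to move; the robot and the scene stay as the last step left them, time stands still between calls to the robot, and variables do not carry over. Pictures are saved under pics/ and viewed, at most 14 in all, crops included, and the job is handed in when it is done.

Besides the shell and the picture viewer there is one more tool, called after "Emit:" as name(argument=value, ...), one argument or row to a line, values as JSON. step_arm: Moves the arm, as the interface text tells. Shifts and turns lie within -1 to 1; 1 stands for 25 mm of shift or 0.12 rad of turn. Its arguments: {"type":"object","properties":{"delta_pos":{"type":"array"},"turn":{"type":"array"},"grip":{"type":"number"},"newtons":{"type":"number"}},"required":["delta_pos","turn"]}

```bash
ls; mkdir -p pics
cat > h.py <<'E'
from bench import *
import numpy as np, cv2
def cap(n,f=None):
    c=camera(n)
    if f: cv2.imwrite(f,c["image"][:,:,::-1])
    return c
def pts(c):
    z=c["z_map"]; K=c["mtx"]; V=np.linalg.inv(c["view"])
    v,u=np.mgrid[0:z.shape[0],0:z.shape[1]]
    P=np.stack([(u-K[0,2])/K[0,0]*z,-(v-K[1,2])/K[1,1]*z,-z],-1)
    return P@V[:3,:3].T+V[:3,3]
def proj(c,p):
    q=c["view"][:3,:3]@np.asarray(p)+c["view"][:3,3]; K=c["mtx"]
    return K[0,0]*q[0]/-q[2]+K[0,2], K[1,1]*-q[1]/-q[2]+K[1,2]
E
python3 - <<'E'
from h import *
for n in("scene","top"):
    c=cap(n,f"pics/{n}0.png"); V=np.linalg.inv(c["view"]); print(n,c["mtx"].tolist(),V.round(3).tolist(), [k for k in c])
    np.savez(f"{n}0.npz",**{k:v for k,v in c.items() if isinstance(v,np.ndarray)})
s=read_state(); print({k:np.round(v,3).tolist() for k,v in s.items()})
E
```

```text
pics
scene [[472.16118413415023, 0.0, 320.87204071051485], [0.0, 472.16118413415023, 200.95369276768506], [0.0, 0.0, 1.0]] [[-0.864, -0.408, 0.296, 0.823], [0.504, -0.685, 0.526, 0.64], [-0.012, 0.603, 0.797, 1.128], [0.0, 0.0, 0.0, 1.0]] ['image', 'z_map', 'mtx', 'view']
top [[432.3144192866908, 0.0, 323.4029185976517], [0.0, 432.3144192866908, 205.58578379765788], [0.0, 0.0, 1.0]] [[0.02, 0.993, -0.118, 0.279], [-1.0, 0.018, -0.017, -0.047], [-0.015, 0.118, 0.993, 1.584], [0.0, 0.0, 0.0, 1.0]] ['image', 'z_map', 'mtx', 'view']
{'time': 0.1, 'joint_positions': [1.078, 0.333, -0.065, 1.461, 0.022, 1.35, -0.089], 'joint_vel': [0.002, -0.001, 0.0, -0.002, 0.001, 0.0, 0.001], 'joint_torque': [0.001, -62.455, 0.025, -39.072, -0.061, 0.037, 0.0], 'ee_pos': [0.283, -0.557, 0.222], 'eef_rot': [0.973, 0.233, -0.0, -0.001], 'ft_force': [0.368, 0.053, 0.648], 'torque': [0.02, 0.002, 0.049], 'grip_force': 0.0, 'width': 0.087}
```

View pics/scene0.png

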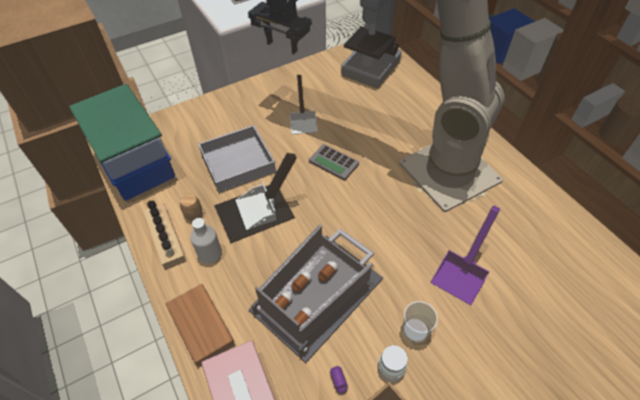

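View pics/top0.png

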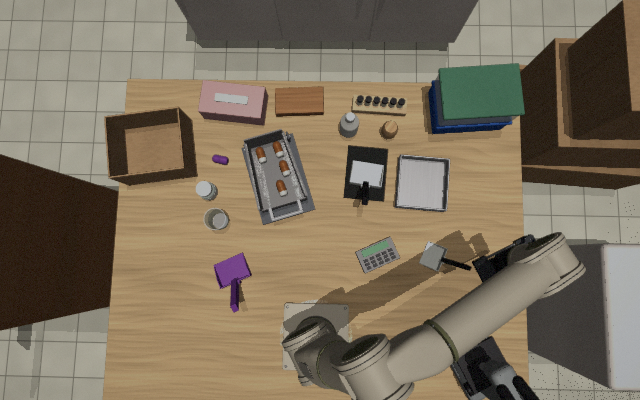

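```bash
cat > m.py <<'E'
from h import *
cs={n:dict(np.load(f"{n}0.npz")) for n in("scene","top")}
P={n:pts(c) for n,c in cs.items()}
t=P["top"]
def sl(n,x0,x1,y0,y1,z0,z1):
    p=P[n].reshape(-1,3); im=cs[n]["image"].reshape(-1,3)
    m=(p[:,0]>x0)&(p[:,0]<x1)&(p[:,1]>y0)&(p[:,1]<y1)&(p[:,2]>z0)&(p[:,2]<z1)
    return p[m],im[m].astype(int)
for nm,(u,v) in dict(binfar=(265,135),handle=(287,215),scoophandle=(366,185),pan=(367,172),tray=(422,183),bot=(349,118),twine=(389,128),jar=(206,190),beak=(216,220),calc=(377,255)).items(): print(nm,t[v,u].round(3))
E
python3 - <<'E'
from m import *
B=t[175,278]; print("bin",B.round(3))
for n in P:
    for nm,z0,z1 in(("far",.142,.155),("side",.112,.126)):
        p,_=sl(n,B[0]-.25,B[0]+.25,B[1]-.16,B[1]+.16,z0,z1)
        if len(p)>4:
            r=cv2.minAreaRect(p[:,:2].astype(np.float32)*1000); print(n,nm,len(p),np.median(p,0).round(3),r)
S=t[185,366]; print("scoop",S.round(3))
for n in P:
    p,c=sl(n,S[0]-.12,S[0]+.15,S[1]-.12,S[1]+.12,.06,.25)
    p=p[c.max(1)<80] if True else p
    for a in range(6,22,2):
        q=p[(p[:,2]>a/100)&(p[:,2]<a/100+.02)]
        if len(q): print(n,a,len(q),q.mean(0).round(3),q[:,0].min().round(3),q[:,0].max().round(3),q[:,1].min().round(3),q[:,1].max().round(3))
T=t[183,422]; print("tray",T.round(3))
for n in P:
    p,_=sl(n,T[0]-.16,T[0]+.16,T[1]-.16,T[1]+.13,.043,.056)
    r=cv2.minAreaRect(p[:,:2].astype(np.float32)*1000); print(n,"tray",len(p),r)
    p,c=sl(n,S[0]-.16,S[0]+.16,S[1]-.16,S[1]+.16,.0,.012)
    p=p[c.max(1)<60]; r=cv2.minAreaRect(p[:,:2].astype(np.float32)*1000); print(n,"mat",len(p),r)
    p,_=sl(n,B[0]-.26,B[0]+.2,B[1]-.16,B[1]+.16,.006,.014)
    r=cv2.minAreaRect(p[:,:2].astype(np.float32)*1000); print(n,"base",len(p),r)
E
```

```text
binfar [0.692 0.183 0.137]
handle [0.422 0.104 0.087]
scoophandle [ 0.532 -0.169  0.09 ]
pan [ 0.595 -0.18   0.003]
tray [ 0.556 -0.382  0.009]
bot [ 0.752 -0.104  0.152]
twine [ 0.742 -0.251  0.077]
jar [0.507 0.396 0.072]
beak [0.406 0.374 0.003]
calc [ 0.29  -0.217  0.019]
bin [0.571 0.146 0.04 ]
scene far 181 [0.692 0.196 0.148] ((692.7900390625, 192.30511474609375), (6.5136518478393555, 137.5278778076172), 17.89942169189453)
scene side 929 [0.596 0.202 0.119] ((579.9017333984375, 156.32688903808594), (244.1848602294922, 179.45578002929688), 17.578393936157227)
top far 79 [0.69  0.192 0.148] ((690.4813842773438, 190.12774658203125), (7.682307720184326, 134.0936737060547), 18.525728225708008)
top side 416 [0.589 0.198 0.118] ((577.1524047851562, 154.7448272705078), (241.1231689453125, 176.93951416015625), 17.766603469848633)
scoop [ 0.532 -0.169  0.09 ]
scene 6 64 [ 0.536 -0.16   0.071] 0.515 0.549 -0.177 -0.153
scene 8 58 [ 0.525 -0.158  0.09 ] 0.505 0.539 -0.174 -0.151
scene 10 61 [ 0.514 -0.155  0.11 ] 0.49 0.531 -0.168 -0.149
scene 12 67 [ 0.503 -0.155  0.13 ] 0.479 0.518 -0.1
[... 609 characters left out ...]
.556 -0.382  0.009]
scene tray 447 ((555.19287109375, -374.72039794921875), (186.90773010253906, 190.98216247558594), 85.7582778930664)
scene mat 107 ((593.846435546875, -170.4395751953125), (140.24368286132812, 189.67950439453125), 85.36737060546875)
scene base 1771 ((541.69580078125, 147.61602783203125), (449.05401611328125, 311.4974365234375), 0.41072168946266174)
top tray 310 ((553.3894653320312, -377.26934814453125), (181.1907196044922, 192.0039520263672), 85.8501205444336)
top mat 1020 ((579.2526245117188, -217.408203125), (236.22265625, 215.60926818847656), 85.49817657470703)
top base 915 ((541.3408813476562, 146.70944213867188), (318.1805725097656, 458.21435546875), 89.5340805053711)
```

Candidates for the scoop, by top-view pixel:
- Grey, on the mat, at (365,175). This is the larger grey one, so I choose it.
- Smaller grey, at (433,257).
- Purple, at (232,275).

There are four amber vials in the bin, around (262–284, 148–187). The purple one at (220,159) is a decoy.

I'll check the choice in one close crop while the arm moves to the bin handle at about (0.423, 0.105, 0.075).

Emit:
step_arm(
  delta_pos=[
    [0.9, 1, 0.2],
    [0.9, 1, 0.2],
    [0.9, 1, 0],
    [0.9, 1, 0],
    [1, 1, 0],
    [1, 1, 0],
    [0, 1, 0],
    [0, 1, 0],
    [0, 1, 0],
    [0, 1, 0],
    [0, 1, 0],
    [0, 1, 0],
  ],
  turn=[0.5, 0.5, 0.5, 0.5, 0.5, 0.5, 0.5, 0.5, 0.5, 0.5, 0.5, 0.5],
  grip=0.52,
)

```text
time: 1.3
ee_pos: [0.4227, -0.2562, 0.2322]
eef_rot: [0.828, 0.561, -0.0, -0.0]
ft_force: [-0.2, -1.0, 1.2]
width: 0.0419
grip_force: 0.0
```

Emit:
step_arm(
  delta_pos=[
    [0, 1, 0],
    [0, 1, 0],
    [0, 1, 0],
    [0, 1, 0],
    [0, 1, 0],
    [0, 1, 0],
    [0, 1, 0],
    [0, 1, 0],
    [0, 1, 0],
    [0, 1, 0],
    [0, 1, 0],
    [0, 1, 0],
  ],
  turn=[0.5, 0.5, 0.5, 0.5, 0.5, 0.5, 0.5, 0.5, 0.5, 0.5, 0.5, 0.4],
)

```text
time: 2.5
ee_pos: [0.4229, 0.0448, 0.2326]
eef_rot: [0.581, 0.814, 0.0, 0.0]
ft_force: [0.9, 0.2, 0.4]
width: 0.0416
grip_force: 0.0
```

Run:
```python
from h import *
a=cv2.imread("pics/scene0.png")[70:350,180:500]; cv2.imwrite("pics/crop0.png",cv2.resize(a,(800,700))[:600])
s=read_state(); print(s["time"],s["ee_pos"],s["eef_rot"],s["width"],s["joint_positions"])
```

```text
2.5 [0.42287529 0.04480208 0.23262144] [5.80566511e-01 8.14212820e-01 7.81540744e-05 6.53506614e-05] 0.04161626341244969 [ 0.5074041  -0.10355617 -0.66330295  1.90335682 -0.06576781  1.32026206
  0.1949677 ]
```

View pics/crop0.png

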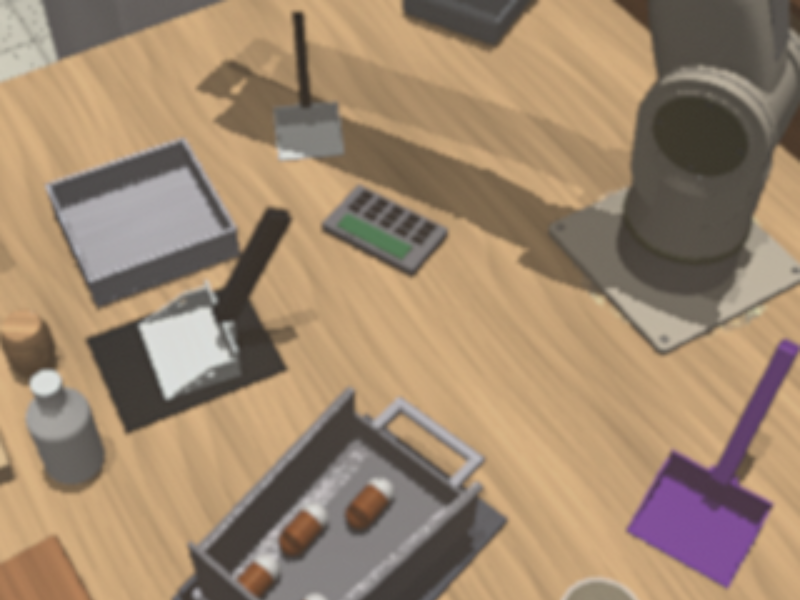

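The crop shows the black-handled scoop on its mat at crop (190,340), clearly larger than the other grey one at (305,130), which confirms the choice. Next is the handle.

Emit:
step_arm(
  delta_pos=[
    [0, 1, 0],
    [0, 1, -0.6],
    [0, 0.4, -1],
    [0, 0, -1],
    [0, 0, -1],
    [0, 0, -1],
    [0, 0, -1],
    [0, 0, -0.9],
    [0, 0, -0.4],
    [0, 0, 0],
  ],
  turn=[0, -0.1, 0, 0, 0, 0, 0, 0, 0, 0],
)

```text
time: 3.5
ee_pos: [0.4221, 0.1033, 0.0592]
eef_rot: [0.587, 0.81, -0.0, -0.001]
ft_force: [0.6, 0.1, 0.7]
width: 0.0421
grip_force: 0.0
```

Emit:
step_arm(
  delta_pos=[
    [0, 0, 0],
    [0, 0, 0],
    [0, 0, 0],
    [0, 0, 0],
  ],
  turn=[0, 0, 0, 0],
  grip=1,
  newtons=40,
)

```text
time: 3.9
ee_pos: [0.4234, 0.1027, 0.0606]
eef_rot: [0.587, 0.809, 0.0, 0.001]
ft_force: [-0.2, 0.5, 0.7]
width: 0.0175
grip_force: 0.2
```

Emit:
step_arm(
  delta_pos=[
    [0, 0, 0],
    [0, 0, 0],
    [0, 0, 0],
    [0.05, 0.02, 0.28],
    [0.05, 0.02, 0.28],
    [0.05, 0.02, 0.28],
    [0.05, 0.02, 0.28],
    [0.08, 0.025, 0.275],
    [0.08, 0.025, 0.275],
    [0.08, 0.025, 0.275],
    [0.08, 0.025, 0.275],
  ],
  turn=[0, 0, 0, 0, 0, 0, 0, 0, 0, 0, 0],
)

```text
time: 5.0
ee_pos: [0.4374, 0.1072, 0.1154]
eef_rot: [0.588, 0.809, 0.002, 0.001]
ft_force: [15.8, 2.7, -21.4]
width: 0.0129
grip_force: 40.0
```

Emit:
step_arm(
  delta_pos=[
    [0.1, 0.03, 0.26],
    [0.1, 0.03, 0.26],
    [0.1, 0.04, 0.26],
    [0.11, 0.04, 0.26],
    [0.13, 0.04, 0.25],
    [0.13, 0.04, 0.25],
    [0.13, 0.04, 0.25],
    [0.13, 0.04, 0.25],
  ],
  turn=[0, 0, 0, 0, 0, 0, 0, 0],
)

```text
time: 5.8
ee_pos: [0.4583, 0.1139, 0.1649]
eef_rot: [0.588, 0.809, -0.001, -0.001]
ft_force: [5.9, 0.7, -20.2]
width: 0.0126
grip_force: 40.0
```

Emit:
step_arm(
  delta_pos=[
    [0.18, 0.06, 0.28],
    [0.18, 0.06, 0.28],
    [0.18, 0.06, 0.28],
    [0.18, 0.06, 0.28],
    [0.15, 0.05, 0.2],
    [0, 0, 0.1],
    [0, 0, 0],
    [0, 0, 0],
    [0, 0, 0],
    [0, 0, 0],
    [0, 0, 0],
    [0, 0, 0],
  ],
  turn=[0, 0, 0, 0, 0, 0, 0, 0, 0, 0, 0, 0],
)

```text
time: 7.0
ee_pos: [0.4802, 0.121, 0.2004]
eef_rot: [0.588, 0.809, -0.001, -0.001]
ft_force: [3.6, -2.3, -26.1]
width: 0.0128
grip_force: 40.0
```

Run:
```python
from h import *
c=cap("scene"); im=c["image"][200:360,230:400,::-1]; cv2.imwrite("pics/tip1.png",cv2.resize(im,(680,640))[:600])
s=read_state(); print(s["time"],s["ee_pos"],s["ft_force"])
```

```text
7.05 [0.48024793 0.12095197 0.20036855] [  3.41958115  -2.89730609 -26.92756   ]
```

View pics/tip1.png

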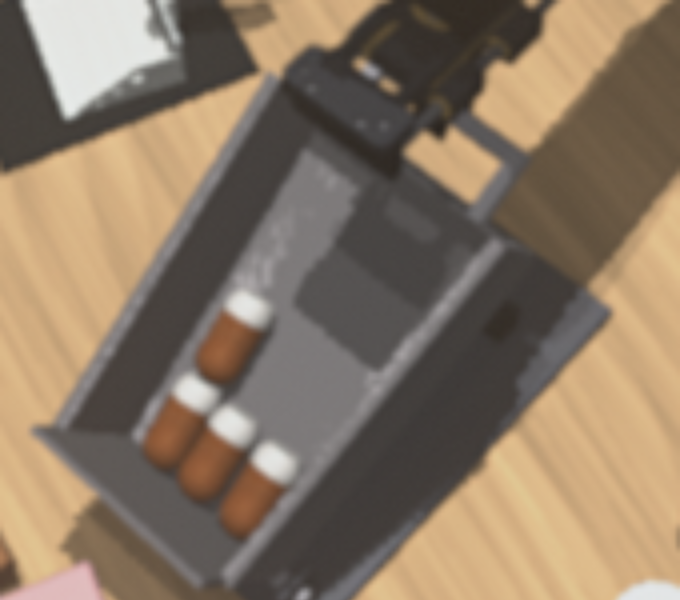

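The bin is at its stop. Three vials lie side by side in the low corner at crop (180–260, 420–490), and a fourth lies behind the left one at (235,335). Now I'll release the handle and go to the scoop.

Emit:
step_arm(
  delta_pos=[
    [0, 0, -0.1],
    [0, 0, 0],
    [0, 0, 0],
    [0, 0, 0.5],
    [0, 0, 1],
    [0, 0, 1],
    [0, 0, 0.8],
    [0, -0.5, 0.4],
    [0, -1, 0],
    [0, -1, 0],
  ],
  turn=[0, 0, 0, 0, 0, 0, 0, 0.5, 1, 1],
  grip=0.5,
)

```text
time: 8.05
ee_pos: [0.4815, 0.0595, 0.2942]
eef_rot: [0.457, 0.889, 0.001, 0.001]
ft_force: [0.3, 0.3, -0.1]
width: 0.0433
grip_force: 0.0
```

Emit:
step_arm(
  delta_pos=[
    [0, -1, 0],
    [0, -1, 0],
    [0, -1, 0],
    [0, -1, 0],
    [0, -1, 0],
    [0, -1, 0],
    [0, -1, 0],
    [0.2, -0.9, 0],
    [0, -0.8, 0],
    [0, 0, 0],
  ],
  turn=[1, 1, 1, 1, 1, 1, 1, 0.1, 0, 0],
  grip=0.3,
)

```text
time: 9.05
ee_pos: [0.4861, -0.1609, 0.2933]
eef_rot: [0.054, 0.999, -0.0, 0.001]
ft_force: [-0.1, 1.1, 0.8]
width: 0.0608
grip_force: 0.0
```

```bash
cat > sc.py <<'E'
from h import *
def handle(c,S,z0,z1,r=.12):
    p=pts(c).reshape(-1,3); m=(abs(p[:,0]-S[0])<r)&(abs(p[:,1]-S[1])<.05)&(p[:,2]>z0)&(p[:,2]<z1)&(c["image"].reshape(-1,3).max(1)<80)
    return p[m]
E
python3 - <<'E'
from sc import *
s=read_state(); print(s["time"],s["ee_pos"],s["eef_rot"],s["joint_positions"].round(2))
c=cap("scene"); 
for a in(.07,.1,.13,.155,.175):
    q=handle(c,(.5,-.158),a-.01,a+.01); print(a,len(q),q.mean(0).round(4) if len(q) else 0)
p=pts(c).reshape(-1,3); m=(abs(p[:,0]-.6)<.11)&(abs(p[:,1]+.17)<.08)&(p[:,2]<.012)&(c["image"].reshape(-1,3).min(1)>130); print("pan",m.sum(),cv2.minAreaRect(p[m][:,:2].astype(np.float32)*1000))
E
```

```text
9.05 [ 0.48605711 -0.16090302  0.29328993] [ 5.37718065e-02  9.98552947e-01 -2.87861287e-04  7.22864223e-04] [ 0.73  0.08 -0.53  1.62  0.04  1.45  1.66]
0.07 66 [ 0.5354 -0.1599  0.0713]
0.1 60 [ 0.5202 -0.1562  0.0996]
0.13 65 [ 0.5025 -0.1551  0.1303]
0.155 63 [ 0.4896 -0.1518  0.1546]
0.175 71 [ 0.4783 -0.1504  0.175 ]
pan 844 ((616.6698608398438, -173.51792907714844), (223.86170959472656, 138.23934936523438), 66.83149719238281)
```

Emit:
step_arm(
  delta_pos=[
    [0, 0.1, -1],
    [0, 0, -1],
    [0, 0, -1],
    [0, 0, -1],
    [0, 0, -1],
    [0, 0, -0.8],
    [0, 0, -0.3],
    [0, 0, 0],
  ],
  turn=[0, 0, 0, 0, 0, 0, 0, 0],
)

```text
time: 9.9
ee_pos: [0.486, -0.1546, 0.1397]
eef_rot: [0.051, 0.999, 0.0, -0.0]
ft_force: [1.1, -0.1, 0.1]
width: 0.061
grip_force: 0.0
```

Emit:
step_arm(
  delta_pos=[
    [0, 0, 0],
    [0, 0, 0],
    [0, 0, 0],
    [0, 0, 0],
    [0, 0, 0],
    [0, 0, 0],
    [0, 0, 0],
  ],
  turn=[0, 0, 0, 0, 0, 0, 0],
  grip=1,
  newtons=30,
)

```text
time: 10.6
ee_pos: [0.4862, -0.1558, 0.1398]
eef_rot: [0.052, 0.999, -0.0, 0.0]
ft_force: [0.2, -0.1, 1.5]
width: 0.0199
grip_force: 29.5
```

Emit:
step_arm(
  delta_pos=[
    [0, 0, 0.4],
    [0, 0, 0.8],
    [0, 0, 0.8],
    [0, 0, 0.8],
    [0, 0, 0.8],
    [0, 0, 0.4],
    [0, 0, 0],
    [0, 0, 0],
  ],
  turn=[0, 0, 0, 0, 0, 0, 0, 0],
)

```text
time: 11.4
ee_pos: [0.4856, -0.1554, 0.2388]
eef_rot: [0.052, 0.999, 0.0, -0.001]
ft_force: [-0.6, 0.1, -1.8]
width: 0.0198
grip_force: 29.9
```

Run:
```python
from h import *
s=read_state(); print(s["time"],s["ee_pos"],s["width"],s["ft_force"],s["torque"])
c=cap("scene"); im=c["image"][60:260,180:380,::-1]; cv2.imwrite("pics/grip1.png",cv2.resize(im,(600,600)))
```

```text
11.4 [ 0.48559756 -0.15544561  0.23883332] 0.019782791336096294 [-0.57010391  0.08702746 -1.78840296] [ 0.11074796 -0.00202386  0.02572399]
```

View pics/grip1.png

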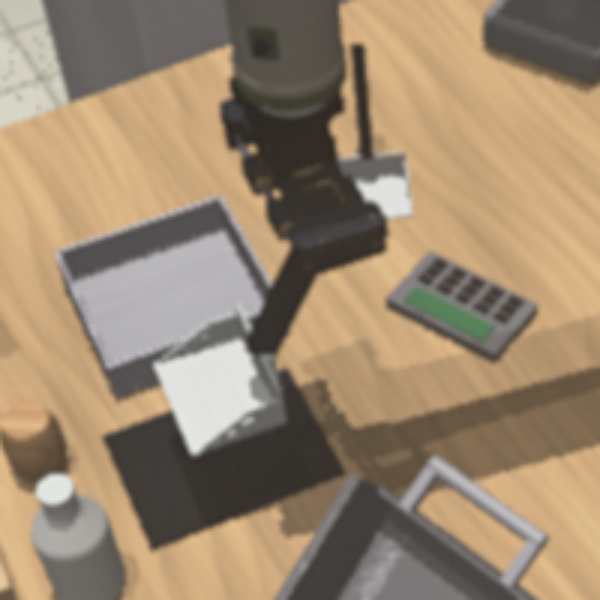

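The scoop is gripped and lifted level, with its pan at crop (215,395). Now I'll lower the grip force to see where it pivots under gravity.

```bash
cat >> sc.py <<'E'
def pan(n="scene",f=None):
    """plane of the bright pan in the gripper; pitch>0 nose down"""
    s=read_state(); c=cap(n,f); p=pts(c).reshape(-1,3); im=c["image"].reshape(-1,3).astype(int)
    q=s["eef_rot"]; a=np.arctan2(q[1],q[0]); ya=2*a-np.pi/2; xa=ya-np.pi/2; X=np.array([np.cos(xa),np.sin(xa),0]); Y=np.array([-X[1],X[0],0])
    g=s["ee_pos"]+[0,0,.019]; d=p-g; u=d@X; v=d@Y; w=d[:,2]
    m=(im.min(1)>125)&(im.max(1)-im.min(1)<25)&(abs(v)<.06)&(u>-.08)&(u<.2)&(w<-.09)&(w>-.26)
    A=np.c_[u,w][m]
    for _ in range(6):
        k=np.polyfit(A[:,0],A[:,1],1); r=A[:,1]-np.polyval(k,A[:,0]); A=A[abs(r)<max(.004,1.5*np.median(abs(r)))]
    print(n,"t",s["time"].round(2) if hasattr(s["time"],"round") else s["time"],"ee",s["ee_pos"].round(4),"xa",xa.round(3),"F",s["ft_force"].round(1),"w",round(s["width"],4),"n",len(A),"pitch",-np.arctan(k[0]).round(3),"u",A[:,0].min().round(3),A[:,0].max().round(3),"rms",np.std(A[:,1]-np.polyval(k,A[:,0])).round(4))
    return -np.arctan(k[0])
E
python3 -c "
from sc import *
pan();pan('top')"
```

```text
scene t 11.45 ee [ 0.4854 -0.1554  0.2385] xa -0.104 F [ 0.7  0.1 -3.7] w 0.0199 n 627 pitch 0.028 u 0.063 0.148 rms 0.0018
top t 11.5 ee [ 0.4854 -0.1554  0.2384] xa -0.104 F [ 0.3  1.  -2.5] w 0.02 n 82 pitch 0.068 u 0.077 0.146 rms 0.0018
```

Emit:
step_arm(
  delta_pos=[
    [0, 0, 0.5],
    [0, 0, 0.5],
    [0, 0, 0],
    [0, 0, 0],
    [0, 0, 0],
  ],
  turn=[0, 0, 0, 0, 0],
  newtons=8,
)

```text
time: 12.05
ee_pos: [0.4859, -0.1555, 0.2644]
eef_rot: [0.052, 0.999, 0.0, -0.0]
ft_force: [0.4, -0.5, -2.4]
width: 0.0196
grip_force: 8.0
```

```bash
python3 -c "
from sc import *
pan();pan('top')"
```

```text
scene t 12.05 ee [ 0.4859 -0.1555  0.2644] xa -0.104 F [ 0.4 -0.5 -2.4] w 0.0196 n 590 pitch 0.251 u 0.029 0.107 rms 0.0015
top t 12.1 ee [ 0.4858 -0.1555  0.2642] xa -0.104 F [ 0.5  0.2 -1.7] w 0.0199 n 28 pitch 0.337 u 0.083 0.106 rms 0.0021
```

Emit:
step_arm(
  delta_pos=[
    [0, 0, 0],
    [0, 0, 0],
    [0, 0, 0],
    [0, 0, 0],
  ],
  turn=[0, 0, 0, 0],
  newtons=5,
)

```text
time: 12.55
ee_pos: [0.486, -0.1556, 0.2645]
eef_rot: [0.052, 0.999, 0.0, -0.0]
ft_force: [0.2, -0.9, -2.3]
width: 0.0203
grip_force: 5.0
```

```bash
python3 -c "
from sc import *
pan();pan('top')"
```

```text
scene t 12.55 ee [ 0.486  -0.1556  0.2645] xa -0.104 F [ 0.2 -0.9 -2.3] w 0.0203 n 537 pitch 0.303 u 0.026 0.098 rms 0.0016
top t 12.6 ee [ 0.4859 -0.1555  0.2646] xa -0.104 F [-0.6 -0.3 -2.1] w 0.0198 n 16 pitch 0.327 u 0.085 0.097 rms 0.0023
```

Emit:
step_arm(
  delta_pos=[
    [0, 0, 0.3],
    [0, 0, -0.3],
    [0, 0, 0.3],
    [0, 0, -0.3],
    [0, 0, 0],
  ],
  turn=[0, 0, 0, 0, 0],
  newtons=3,
)

```text
time: 13.15
ee_pos: [0.4856, -0.1555, 0.2637]
eef_rot: [0.052, 0.999, 0.0, -0.001]
ft_force: [-0.2, -0.1, -2.2]
width: 0.0199
grip_force: 3.0
```

```bash
python3 -c "
from sc import *
pan('scene','pics/p3.png')"
```

```text
scene t 13.15 ee [ 0.4856 -0.1555  0.2637] xa -0.104 F [-0.2 -0.1 -2.2] w 0.0199 n 365 pitch 0.508 u 0.004 0.052 rms 0.0019
```

Emit:
step_arm(
  delta_pos=[
    [0.8, -0.1, 0],
    [1, -0.1, 0],
  ],
  turn=[0, 0],
  newtons=3,
)

```text
time: 13.4
ee_pos: [0.5311, -0.161, 0.2649]
eef_rot: [0.052, 0.999, -0.0, 0.0]
ft_force: [-0.4, -0.1, -1.2]
width: 0.0201
grip_force: 3.0
```

Emit:
step_arm(
  delta_pos=[
    [0.5, -0.05, 0],
    [0.2, 0, 0],
    [0, 0, 0],
    [0, 0, 0],
  ],
  turn=[0, 0, 0, 0],
  newtons=50,
)

```text
time: 13.8
ee_pos: [0.548, -0.1617, 0.2645]
eef_rot: [0.052, 0.999, 0.0, -0.0]
ft_force: [0.1, 0.2, -2.2]
width: 0.0202
grip_force: 50.0
```

```bash
python3 -c "
from sc import *
pan('scene','pics/p4.png')"
```

```text
scene t 13.8 ee [ 0.548  -0.1617  0.2645] xa -0.104 F [ 0.1  0.2 -2.2] w 0.0202 n 169 pitch 0.69 u 0.004 0.028 rms 0.0017
```

Emit:
step_arm(
  delta_pos=[
    [0, 0, 0.6],
    [0, 0.3, 1],
    [0.1, 0.6, 1],
    [0.1, 0.9, 1],
    [0.1, 0.9, 1],
    [0.1, 0.9, 1],
    [0.1, 0.9, 0.5],
    [0.1, 0.9, 0],
    [0.1, 0.9, 0],
    [0.1, 0.9, 0],
    [0.1, 0.9, 0],
    [0.1, 0.9, 0],
  ],
  turn=[0, 0, 0.4, 0.4, 0.4, 0.4, 0.4, 0.4, 0.4, 0.4, 0.26, 0],
)

```text
time: 15.05
ee_pos: [0.5731, 0.0645, 0.4161]
eef_rot: [-0.156, 0.988, -0.0, -0.001]
ft_force: [-0.4, -0.9, -2.0]
width: 0.0195
grip_force: 50.0
```

Emit:
step_arm(
  delta_pos=[
    [0.1, 0.9, 0],
    [0.1, 0.9, 0],
    [0.1, 0.9, 0],
    [0.1, 0.8, 0],
    [0.1, 0.5, 0],
    [0, 0.3, 0],
    [0, 0, 0],
    [0, 0, 0],
  ],
  turn=[0, 0, 0, 0, 0, 0, 0, 0],
)

```text
time: 15.85
ee_pos: [0.5861, 0.1699, 0.417]
eef_rot: [-0.155, 0.988, -0.0, -0.0]
ft_force: [0.3, 0.1, -2.3]
width: 0.0198
grip_force: 50.0
```

```bash
python3 -c "
from sc import *
pan('scene','pics/b1.png'); pan('top')
s=read_state();print(s['joint_positions'].round(2))
im=cv2.imread('pics/b1.png')[100:360,180:440]; cv2.imwrite('pics/b1c.png',cv2.resize(im,(600,600)))"
```

```text
scene t 15.85 ee [0.5861 0.1699 0.417 ] xa 0.311 F [ 0.3  0.1 -2.3] w 0.0198 n 421 pitch 0.673 u 0.003 0.029 rms 0.0016Traceback (most recent call last):
  File "<string>", line 3, in <module>
    pan('scene','pics/b1.png'); pan('top')
                                ~~~^^^^^^^
  File "sc.py", line 13, in pan
    k=np.polyfit(A[:,0],A[:,1],1); r=A[:,1]-np.polyval(k,A[:,0]); A=A[abs(r)<max(.004,1.5*np.median(abs(r)))]
    raise TypeError("expected non-empty vector for x")
TypeError: expected non-empty vector for x
```

```bash
python3 -c "
import cv2
im=cv2.imread('pics/b1.png')[100:360,180:440]; cv2.imwrite('pics/b1c.png',cv2.resize(im,(600,600)))"
```

```text
(no output)
```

View pics/b1c.png

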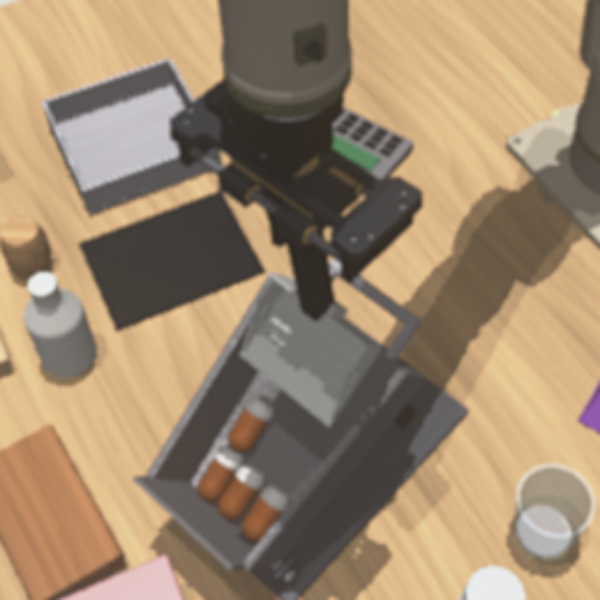

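```bash
cat >> sc.py <<'E'
TH=.52
def binf(p,th=None):
    th=TH if th is None else th; d=p-np.array([.694,.1915,.034]); f=np.array([.952,.306,0]); l=np.array([-.306,.952,0])
    s=d@f; y=d@l; w=d[...,2]; return np.stack([s*np.cos(th)-w*np.sin(th)+.005,y,s*np.sin(th)+w*np.cos(th)-.005],-1)
def vials(n="scene",c=None):
    c=c or cap(n); b=binf(pts(c).reshape(-1,3)); im=c["image"].reshape(-1,3).astype(int)
    I=(b[:,0]>-.24)&(b[:,0]<.01)&(abs(b[:,1])<.085)&(b[:,2]>-.02)&(b[:,2]<.1)
    A=((im[:,0]-im[:,2]>45)&I).reshape(400,640).astype(np.uint8)
    k,L,st,ce=cv2.connectedComponentsWithStats(A)
    for i in range(1,k):
        if st[i,4]>8:
            q=b.reshape(400,640,3)[L==i]; print(n,"amber",st[i,4],ce[i].round(0),"min",q.min(0).round(3),"max",q.max(0).round(3),"med",np.median(q,0).round(3))
    return b,im,I
E
python3 - <<'E'
from sc import *
b,im,I=vials()
g=I&(im.max(1)-im.min(1)<20)&(abs(b[:,1])<.05)&(b[:,0]<-.13)&(b[:,2]<.012); print("floor z",np.median(b[g],0),g.sum())
w=(abs(b[:,0])<.02)&(abs(b[:,1])<.05)&(b[:,2]>.05)&(b[:,2]<.12); print("wall x",np.median(b[w],0),b[w].max(0),w.sum())
w=(b[:,0]>-.2)&(b[:,0]<-.02)&(abs(abs(b[:,1])-.075)<.02)&(b[:,2]>.074)&(b[:,2]<.085)
for lo in(-.2,-.14,-.08):
  for sg in(1,-1):
    k=w&(b[:,1]*sg>0)&(b[:,0]>lo)&(b[:,0]<lo+.06); print(lo,sg,k.sum(),b[k].mean(0).round(4) if k.any() else 0)
E
```

```text
scene amber 15 [286. 235.] min [-0.207 -0.085  0.078] max [-0.168 -0.081  0.085] med [-0.188 -0.083  0.081]
scene amber 12 [258. 280.] min [-0.079 -0.078  0.077] max [-0.049 -0.073  0.083] med [-0.064 -0.075  0.08 ]
scene amber 165 [286. 286.] min [-0.103 -0.043  0.016] max [-0.064 -0.018  0.035] med [-0.085 -0.029  0.028]
scene amber 339 [277. 312.] min [-0.043 -0.039  0.016] max [-0.003  0.016  0.035] med [-0.025 -0.009  0.029]
scene amber 169 [292. 325.] min [-0.043  0.023  0.02 ] max [-0.002  0.049  0.037] med [-0.025  0.038  0.029]
floor z [-0.16444991  0.03698755  0.00109468] 442
wall x [0.00102944 0.00081526 0.0903143 ] [0.00627307 0.04979233 0.11543216] 445
-0.2 1 124 [-0.1704  0.0822  0.0806]
-0.2 -1 105 [-0.1672 -0.0775  0.08  ]
-0.14 1 123 [-0.1106  0.0782  0.0807]
-0.14 -1 122 [-0.1102 -0.0733  0.0803]
-0.08 1 123 [-0.0509  0.0741  0.0807]
-0.08 -1 122 [-0.0505 -0.0693  0.0804]
```

Emit:
step_arm(
  delta_pos=[
    [0, -0.45, 0],
    [0, 0, -0.6],
    [0, 0, -0.8],
    [0, 0, -0.8],
    [0, 0, -0.6],
    [0, 0, -0.4],
    [-0.15, -0.05, -0.45],
    [-0.15, -0.05, -0.45],
    [-0.16, -0.05, -0.5],
    [0, 0, 0],
    [0, 0, 0],
  ],
  turn=[0, 0, 0, 0, 0, 0, 0, 0, 0, 0, 0],
)

```text
time: 17.1
ee_pos: [0.5748, 0.1551, 0.3027]
eef_rot: [-0.155, 0.988, -0.0, 0.0]
ft_force: [-0.9, -0.0, -2.2]
width: 0.0198
grip_force: 50.0
```

```bash
cat >> sc.py <<'E'
def panb(f=None):
    """pan floor in bin frame"""
    s=read_state(); c=cap("scene",f); b=binf(pts(c).reshape(-1,3)); im=c["image"].reshape(-1,3).astype(int)
    g=binf(s["ee_pos"]+[0,0,.019]); m=(im.min(1)>135)&(im.max(1)-im.min(1)<25)&(abs(b[:,1])<.05)&(b[:,0]>-.235)&(b[:,0]<-.003)&(b[:,2]>-.005)&(b[:,2]<.1)
    print("t",s["time"],"ee",s["ee_pos"].round(4),"grip in bin",g.round(4),"F",s["ft_force"].round(1),"w",round(s["width"],4),"gf",round(s["grip_force"],1))
    for lo in np.arange(-.24,0,.03):
        k=m&(b[:,0]>lo)&(b[:,0]<=lo+.03)
        if k.sum()>5: print("  bright x",lo.round(2),k.sum(),"z med",np.median(b[k,2]).round(4))
    return c,b,im
E
python3 -c "
from sc import *
pan('scene','pics/b2.png'); panb()
im=cv2.imread('pics/b2.png')[160:360,220:420]; cv2.imwrite('pics/b2c.png',cv2.resize(im,(600,600)))"
```

```text
scene t 17.1 ee [0.5748 0.1551 0.3027] xa 0.311 F [-0.9 -0.  -2.2] w 0.0198 n 393 pitch 0.329 u -0.0 0.101 rms 0.0019
t 17.15 ee [0.575  0.1554 0.303 ] grip in bin [-0.246   0.0021  0.1831] F [ 0.1  0.1 -1. ] w 0.02 gf 50.0
  bright x -0.21 28 z med 0.0596
  bright x -0.18 29 z med 0.0155
  bright x -0.15 285 z med 0.0124
  bright x -0.12 61 z med 0.0112
  bright x -0.06 155 z med 0.027
  bright x -0.03 14 z med 0.0011
```

View pics/b2c.png

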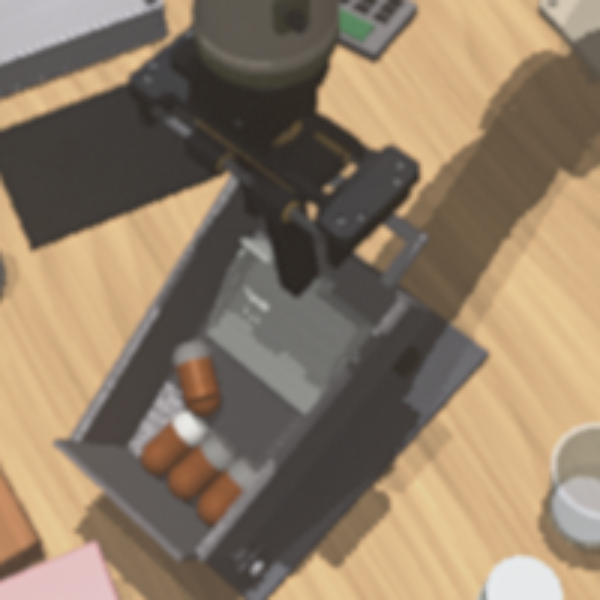

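The three front vials are still in the corner, and vial 4 at crop (195,378) has turned slightly. The pan front is just upslope of it at (260,360). I'll loosen the grip so the pan can settle flat on the floor, then slide it down.

Emit:
step_arm(
  delta_pos=[
    [0, 0, 0],
    [0, 0, 0],
    [-0.09, -0.03, -0.18],
    [-0.09, -0.03, -0.18],
    [-0.09, -0.03, -0.18],
    [-0.06, -0.02, -0.12],
    [0, 0, 0],
  ],
  turn=[0, 0, 0, 0, 0, 0, 0],
  newtons=8,
)

```text
time: 17.9
ee_pos: [0.5659, 0.1527, 0.2851]
eef_rot: [-0.155, 0.988, -0.0, -0.0]
ft_force: [0.4, 0.2, -2.7]
width: 0.0203
grip_force: 8.0
```

```bash
python3 -c "
from sc import *
panb(); vials()"
```

```text
t 17.9 ee [0.5659 0.1527 0.2851] grip in bin [-0.2454  0.0023  0.1629] F [ 0.4  0.2 -2.7] w 0.0203 gf 8.0
  bright x -0.15 341 z med 0.0037
  bright x -0.12 320 z med 0.0035
  bright x -0.06 138 z med 0.0276
  bright x -0.03 33 z med 0.0277
scene amber 619 [280. 312.] min [-0.061 -0.058  0.017] max [-0.003  0.07   0.083] med [-0.028 -0.007  0.029]
```

Emit:
step_arm(
  delta_pos=[
    [0.13, 0.04, -0.09],
    [0.13, 0.04, -0.08],
    [0.13, 0.04, -0.08],
    [0.13, 0.045, -0.08],
    [0.13, 0.04, -0.08],
    [0.13, 0.045, -0.08],
    [0.13, 0.04, -0.08],
    [0.13, 0.045, -0.08],
    [0.13, 0.04, -0.08],
    [0.13, 0.045, -0.08],
    [0, 0, 0],
  ],
  turn=[0, 0, 0, 0, 0, 0, 0, 0, 0, 0, 0],
)

```text
time: 19.1
ee_pos: [0.599, 0.1635, 0.2649]
eef_rot: [-0.155, 0.988, 0.0, -0.0]
ft_force: [-0.3, 0.5, -2.2]
width: 0.0198
grip_force: 8.0
```

```bash
python3 -c "
from sc import *
panb('pics/b3.png'); vials()
im=cv2.imread('pics/b3.png')[200:340,230:370]; cv2.imwrite('pics/b3c.png',cv2.resize(im,(560,560)))"
```

```text
t 19.1 ee [0.599  0.1635 0.2649] grip in bin [-0.2051  0.0025  0.1627] F [-0.3  0.5 -2.2] w 0.0198 gf 8.0
  bright x -0.12 175 z med 0.0041
  bright x -0.09 451 z med 0.0038
  bright x -0.06 68 z med 0.0289
  bright x -0.03 30 z med 0.0271
scene amber 9 [273. 256.] min [-0.141 -0.082  0.078] max [-0.119 -0.077  0.085] med [-0.132 -0.079  0.081]
scene amber 618 [280. 312.] min [-0.061 -0.059  0.012] max [-0.002  0.07   0.083] med [-0.028 -0.007  0.029]
```

View pics/b3c.png

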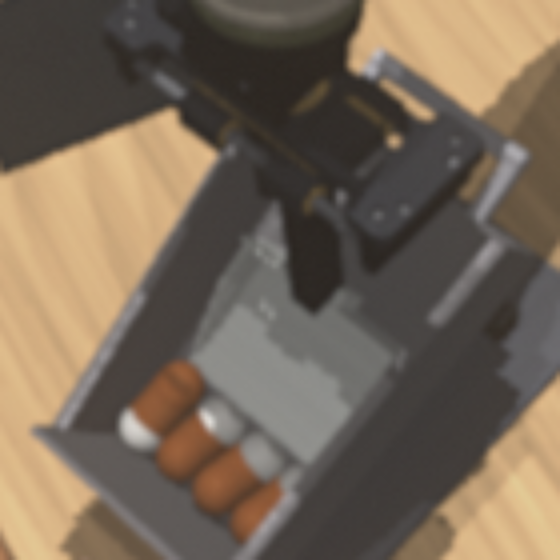

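The picture shows all four vials now side by side in the low corner at crop (160–260, 400–510), with the pan front edge at their tails. I'll slide the pan under them in small increments.

Emit:
step_arm(
  delta_pos=[
    [0.1, 0.035, -0.06],
    [0.1, 0.03, -0.06],
    [0.1, 0.035, -0.06],
    [0.1, 0.03, -0.06],
    [0.1, 0.03, -0.06],
  ],
  turn=[0, 0, 0, 0, 0],
)

```text
time: 19.7
ee_pos: [0.6114, 0.1675, 0.2576]
eef_rot: [-0.155, 0.988, 0.0, -0.0]
ft_force: [-0.4, -0.5, -1.3]
width: 0.0199
grip_force: 8.0
```

Emit:
step_arm(
  delta_pos=[
    [0.1, 0.035, -0.06],
    [0.1, 0.03, -0.06],
    [0.1, 0.035, -0.06],
    [0, 0, 0],
  ],
  turn=[0, 0, 0, 0],
)

```text
time: 20.1
ee_pos: [0.619, 0.17, 0.2529]
eef_rot: [-0.155, 0.988, 0.0, -0.0]
ft_force: [-0.5, 0.2, -2.1]
width: 0.0199
grip_force: 8.0
```

```bash
python3 -c "
from sc import *
panb('pics/b4.png'); vials()
im=cv2.imread('pics/b4.png')[200:340,230:370]; cv2.imwrite('pics/b4c.png',cv2.resize(im,(560,560)))"
```

```text
t 20.1 ee [0.619  0.17   0.2529] grip in bin [-0.1809  0.0025  0.1627] F [-0.5  0.2 -2.1] w 0.0199 gf 8.0
  bright x -0.09 222 z med 0.0036
  bright x -0.06 96 z med 0.0069
  bright x -0.03 12 z med 0.0295
scene amber 9 [273. 256.] min [-0.141 -0.081  0.077] max [-0.119 -0.078  0.083] med [-0.131 -0.079  0.081]
scene amber 12 [266. 268.] min [-0.114 -0.078  0.078] max [-0.084 -0.074  0.086] med [-0.099 -0.077  0.082]
scene amber 576 [279. 313.] min [-0.057 -0.057  0.019] max [-0.004  0.069  0.083] med [-0.026 -0.009  0.03 ]
```

View pics/b4c.png

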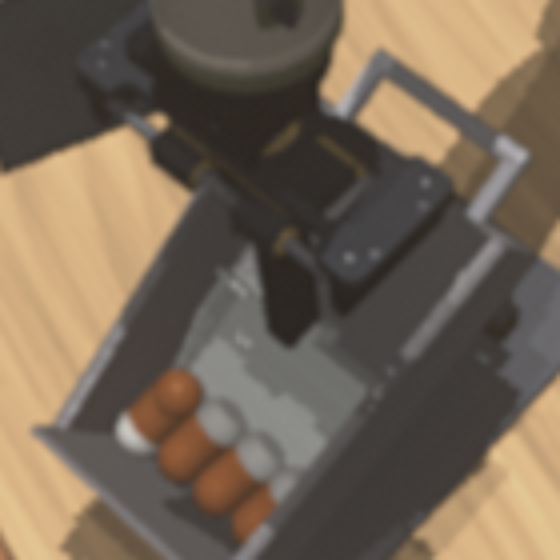

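Emit:
step_arm(
  delta_pos=[
    [0.1, 0.035, -0.06],
    [0.1, 0.03, -0.06],
    [0.1, 0.035, -0.06],
    [0.1, 0.03, -0.06],
  ],
  turn=[0, 0, 0, 0],
)

```text
time: 20.6
ee_pos: [0.629, 0.1733, 0.2473]
eef_rot: [-0.155, 0.988, 0.0, 0.0]
ft_force: [-1.0, 0.1, -1.3]
width: 0.0197
grip_force: 8.0
```

Emit:
step_arm(
  delta_pos=[
    [0.07, 0.02, -0.04],
    [0.07, 0.02, -0.04],
    [0.07, 0.02, -0.04],
    [0, 0, 0],
  ],
  turn=[0, 0, 0, 0],
)

```text
time: 21.0
ee_pos: [0.6342, 0.1747, 0.2441]
eef_rot: [-0.155, 0.988, 0.0, 0.0]
ft_force: [0.7, -0.1, -2.4]
width: 0.0198
grip_force: 8.0
```

```bash
python3 -c "
from sc import *
panb('pics/b5.png'); vials()"
```

```text
t 21.0 ee [0.6342 0.1747 0.2441] grip in bin [-0.1626  0.0023  0.163 ] F [ 0.7 -0.1 -2.4] w 0.0198 gf 8.0
  bright x -0.06 75 z med 0.0298
  bright x -0.03 14 z med 0.0324
scene amber 18 [267. 265.] min [-0.128 -0.08   0.077] max [-0.084 -0.076  0.083] med [-0.105 -0.077  0.081]
scene amber 13 [258. 280.] min [-0.079 -0.077  0.078] max [-0.049 -0.073  0.083] med [-0.066 -0.075  0.081]
scene amber 567 [279. 313.] min [-0.055 -0.056  0.02 ] max [-0.004  0.069  0.083] med [-0.026 -0.007  0.032]
```

No resistance so far, and the vials sit over the pan. Next I'll pivot the pan nose-up about its rear edge by moving the grip back and down.

Emit:
step_arm(
  delta_pos=[
    [0.1, 0.03, -0.06],
    [0, 0, 0],
    [-0.215, -0.07, -0.03],
    [-0.215, -0.07, -0.03],
    [-0.215, -0.07, -0.03],
    [-0.215, -0.07, -0.03],
    [-0.215, -0.07, -0.03],
    [-0.215, -0.07, -0.03],
    [0, 0, 0],
  ],
  turn=[0, 0, 0, 0, 0, 0, 0, 0, 0],
  newtons=12,
)

```text
time: 22.0
ee_pos: [0.6042, 0.1652, 0.2398]
eef_rot: [-0.155, 0.988, 0.0, 0.001]
ft_force: [1.9, 1.4, 5.4]
width: 0.0204
grip_force: 12.0
```

```bash
python3 -c "
from sc import *
panb('pics/b6.png'); vials()
im=cv2.imread('pics/b6.png')[200:340,230:370]; cv2.imwrite('pics/b6c.png',cv2.resize(im,(560,560)))"
```

```text
t 22.0 ee [0.6042 0.1652 0.2398] grip in bin [-0.1878  0.0024  0.1436] F [1.9 1.4 5.4] w 0.0204 gf 12.0
  bright x -0.09 370 z med 0.0078
  bright x -0.06 134 z med 0.0123
  bright x -0.03 43 z med 0.0479
scene amber 13 [274. 254.] min [-0.15  -0.082  0.078] max [-0.119 -0.077  0.084] med [-0.136 -0.08   0.08 ]
scene amber 10 [266. 266.] min [-0.114 -0.079  0.076] max [-0.089 -0.076  0.082] med [-0.102 -0.078  0.08 ]
scene amber 656 [278. 314.] min [-0.057 -0.053  0.026] max [-0.003  0.068  0.082] med [-0.028 -0.001  0.045]
```

View pics/b6c.png

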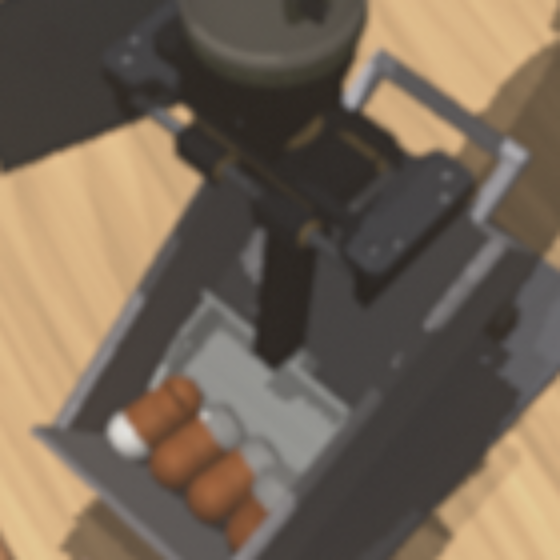

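The pan is pivoting nose-up with all four vials riding on it at crop (130–250, 390–520). Continuing.

Emit:
step_arm(
  delta_pos=[
    [-0.195, -0.063, -0.043],
    [-0.195, -0.063, -0.043],
    [-0.195, -0.063, -0.043],
    [-0.195, -0.063, -0.043],
    [-0.195, -0.063, -0.043],
    [-0.195, -0.063, -0.043],
    [0, 0, 0],
  ],
  turn=[0, 0, 0, 0, 0, 0, 0],
)

```text
time: 22.8
ee_pos: [0.5741, 0.1552, 0.2314]
eef_rot: [-0.155, 0.988, -0.0, -0.001]
ft_force: [0.5, 0.3, -1.0]
width: 0.0202
grip_force: 12.0
```

Emit:
step_arm(
  delta_pos=[
    [-0.18, -0.057, -0.093],
    [-0.18, -0.057, -0.093],
    [-0.18, -0.057, -0.093],
    [-0.18, -0.057, -0.093],
    [-0.18, -0.057, -0.093],
    [-0.18, -0.057, -0.093],
    [0, 0, 0],
  ],
  turn=[0, 0, 0, 0, 0, 0, 0],
)

```text
time: 23.5
ee_pos: [0.5472, 0.1467, 0.2175]
eef_rot: [-0.155, 0.988, -0.0, -0.0]
ft_force: [0.8, 1.5, 0.2]
width: 0.0199
grip_force: 12.0
```

```bash
cat >> sc.py <<'E'
def amber(c=None,n="scene",R=None):
    """amber/vial pixels near grip, in gripper frame (u fwd,v left,w up)"""
    s=read_state(); c=c or cap(n); p=pts(c); im=c["image"].astype(int)
    q=s["eef_rot"]; xa=2*np.arctan2(q[1],q[0])-np.pi; X=np.array([np.cos(xa),np.sin(xa),0]); Y=np.array([-X[1],X[0],0])
    d=p-(s["ee_pos"]+[0,0,.019]); D=np.stack([d@X,d@Y,d[...,2]],-1)
    m=((im[...,0]-im[...,2]>45)&(im[...,0]<200)&(abs(D[...,0]-.08)<.14)&(abs(D[...,1])<.09)&(D[...,2]<-.05)&(D[...,2]>-.24)).astype(np.uint8)
    k,L,st,ce=cv2.connectedComponentsWithStats(m)
    for i in range(1,k):
        if st[i,4]>15: q=D[L==i]; print(n,"amb",st[i,4],ce[i].round(0),"uvw min",q.min(0).round(3),"max",q.max(0).round(3))
E
python3 -c "
from sc import *
panb('pics/b7.png'); vials(); amber(); pan()"
```

```text
t 23.5 ee [0.5472 0.1467 0.2175] grip in bin [-0.2288  0.0022  0.0945] F [0.8 1.5 0.2] w 0.0199 gf 12.0
  bright x -0.12 41 z med 0.0388
  bright x -0.09 436 z med 0.016
  bright x -0.06 192 z med 0.0451
  bright x -0.03 64 z med 0.0787
scene amber 11 [284. 238.] min [-0.194 -0.084  0.079] max [-0.168 -0.081  0.084] med [-0.18  -0.082  0.081]
scene amber 773 [278. 314.] min [-0.062 -0.051  0.049] max [-0.003  0.064  0.085] med [-0.035  0.009  0.072]
scene amb 775 [278. 314.] uvw min [ 0.126 -0.054 -0.131] max [ 0.186  0.063 -0.104]
scene amb 410 [268. 349.] uvw min [ 0.173 -0.09  -0.24 ] max [ 0.22   0.087 -0.229]
scene t 23.65 ee [0.5475 0.1467 0.2175] xa 0.311 F [ 1.2  0.8 -0. ] w 0.0197 n 402 pitch -0.35 u 0.076 0.18 rms 0.0021
```

Emit:
step_arm(
  delta_pos=[
    [-0.13, -0.04, -0.105],
    [-0.13, -0.04, -0.105],
    [-0.13, -0.04, -0.105],
    [-0.1, -0.03, -0.08],
    [0, 0, 0],
  ],
  turn=[0, 0, 0, 0, 0],
)

```text
time: 24.2
ee_pos: [0.5353, 0.1431, 0.2078]
eef_rot: [-0.155, 0.988, -0.0, -0.0]
ft_force: [1.1, 0.8, -0.4]
width: 0.0199
grip_force: 12.0
```

Emit:
step_arm(
  delta_pos=[
    [0, 0, 0],
    [0, 0, 0],
    [0, 0, 0.1],
    [0, 0, 0.2],
    [0, 0, 0.3],
    [0, 0, 0.3],
    [0, 0, 0.3],
    [0, 0, 0],
  ],
  turn=[0, 0, 0, 0, 0, 0, 0, 0],
  newtons=60,
)

```text
time: 25.0
ee_pos: [0.5363, 0.1435, 0.2395]
eef_rot: [-0.155, 0.988, 0.0, 0.001]
ft_force: [0.8, -0.1, -3.4]
width: 0.0196
grip_force: 60.0
```

```bash
python3 -c "
from sc import *
panb('pics/b8.png'); vials(); amber(); pan()
im=cv2.imread('pics/b8.png')[180:340,220:380]; cv2.imwrite('pics/b8c.png',cv2.resize(im,(560,560)))"
```

```text
t 25.0 ee [0.5363 0.1435 0.2395] grip in bin [-0.2496  0.0026  0.1079] F [ 0.8 -0.1 -3.4] w 0.0196 gf 60.0
  bright x -0.15 34 z med 0.0648
  bright x -0.12 196 z med 0.0363
  bright x -0.09 497 z med 0.0506
  bright x -0.06 17 z med 0.0677
scene amber 10 [284. 238.] min [-0.193 -0.084  0.079] max [-0.168 -0.081  0.082] med [-0.181 -0.083  0.081]
scene amber 293 [277. 299.] min [-0.078 -0.048  0.079] max [-0.043  0.038  0.1  ] med [-0.064 -0.002  0.094]
scene amb 620 [274. 303.] uvw min [ 0.138 -0.053 -0.114] max [ 0.19   0.037 -0.093]
scene amb 138 [282. 332.] uvw min [ 0.189  0.039 -0.126] max [ 0.213  0.067 -0.094]
scene t 25.15 ee [0.5356 0.1431 0.2379] xa 0.311 F [-0.3 -0.9 -3.1] w 0.0199 n 415 pitch -0.455 u 0.057 0.188 rms 0.0022
```

View pics/b8c.png

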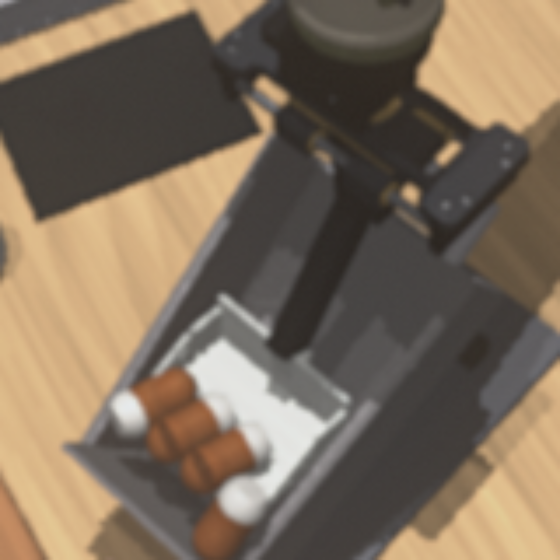

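Three vials lie well on the pan at crop (150–240, 400–470). The fourth at (230,515) is slipping over the front edge onto the end wall. I'll lower back to where the wall supports it, and then push the pan forward and further nose-up so the wall shoves the vials in.

Emit:
step_arm(
  delta_pos=[
    [0, 0, -0.2],
    [0, 0, -0.2],
    [0, 0, -0.2],
    [0, 0, -0.2],
    [0, 0, -0.2],
    [0, 0, -0.18],
    [0, 0, 0],
  ],
  turn=[0, 0, 0, 0, 0, 0, 0],
)

```text
time: 25.9
ee_pos: [0.5358, 0.1432, 0.2081]
eef_rot: [-0.155, 0.988, 0.0, 0.0]
ft_force: [0.5, -0.8, -3.9]
width: 0.0196
grip_force: 60.0
```

```bash
python3 -c "
from sc import *
panb('pics/b9.png'); amber()"
```

```text
t 25.9 ee [0.5358 0.1432 0.2081] grip in bin [-0.2345  0.0024  0.0804] F [ 0.5 -0.8 -3.9] w 0.0196 gf 60.0
  bright x -0.12 47 z med 0.036
  bright x -0.09 456 z med 0.0161
  bright x -0.06 119 z med 0.0416
  bright x -0.03 100 z med 0.0801
scene amb 572 [278. 306.] uvw min [ 0.127 -0.053 -0.117] max [ 0.186  0.039 -0.093]
scene amb 186 [277. 325.] uvw min [ 0.177  0.004 -0.113] max [ 0.202  0.045 -0.098]
scene amb 165 [263. 342.] uvw min [ 0.197 -0.086 -0.232] max [ 0.22   0.061 -0.221]
scene amb 39 [293. 364.] uvw min [ 0.185  0.066 -0.232] max [ 0.22   0.087 -0.222]
```

Emit:
step_arm(
  delta_pos=[
    [0.1, 0.032, -0.055],
    [0.1, 0.032, -0.055],
    [0.1, 0.032, -0.055],
    [0, 0, 0],
  ],
  turn=[0, 0, 0, 0],
)

```text
time: 26.4
ee_pos: [0.5435, 0.1457, 0.2041]
eef_rot: [-0.155, 0.988, 0.0, -0.0]
ft_force: [0.1, 0.5, -4.1]
width: 0.0199
grip_force: 60.0
```

Emit:
step_arm(
  delta_pos=[
    [0.1, 0.032, -0.055],
    [0.1, 0.032, -0.055],
    [0.1, 0.032, -0.055],
    [0, 0, 0],
  ],
  turn=[0, 0, 0, 0],
)

```text
time: 26.8
ee_pos: [0.5499, 0.1479, 0.2001]
eef_rot: [-0.155, 0.988, -0.0, -0.001]
ft_force: [-6.0, -2.1, 1.0]
width: 0.0201
grip_force: 60.0
```

```bash
python3 -c "
from sc import *
panb('pics/b10.png'); amber()"
```

```text
t 26.8 ee [0.5499 0.1479 0.2001] grip in bin [-0.2176  0.0026  0.0809] F [-6.  -2.1  1. ] w 0.0201 gf 60.0
  bright x -0.12 48 z med 0.035
  bright x -0.09 188 z med 0.0115
  bright x -0.06 149 z med 0.021
  bright x -0.03 134 z med 0.0766
scene amb 755 [279. 312.] uvw min [ 0.108 -0.05  -0.123] max [ 0.183  0.046 -0.095]
scene amb 445 [267. 350.] uvw min [ 0.17  -0.085 -0.225] max [ 0.22   0.088 -0.211]
```

Emit:
step_arm(
  delta_pos=[
    [0, 0, 0],
    [-0.12, -0.039, -0.075],
    [-0.12, -0.039, -0.075],
    [-0.12, -0.039, -0.075],
    [-0.12, -0.039, -0.075],
    [-0.12, -0.039, -0.075],
    [0, 0, 0],
  ],
  turn=[0, 0, 0, 0, 0, 0, 0],
  newtons=12,
)

```text
time: 27.6
ee_pos: [0.5353, 0.1429, 0.1907]
eef_rot: [-0.155, 0.988, -0.0, -0.0]
ft_force: [2.6, 1.7, -1.1]
width: 0.0199
grip_force: 12.0
```

Emit:
step_arm(
  delta_pos=[
    [0, 0, 0],
    [0, 0, 0],
    [0, 0, 0.08],
    [0, 0, 0.1],
    [0, 0, 0.1],
    [0, 0, 0],
  ],
  turn=[0, 0, 0, 0, 0, 0],
  newtons=60,
)

```text
time: 28.2
ee_pos: [0.5356, 0.1431, 0.1981]
eef_rot: [-0.155, 0.988, 0.0, -0.0]
ft_force: [0.2, 0.2, -3.7]
width: 0.0195
grip_force: 60.0
```

```bash
python3 -c "
from sc import *
panb('pics/b11.png'); amber(); pan()"
```

```text
t 28.2 ee [0.5356 0.1431 0.1981] grip in bin [-0.2297  0.0024  0.0716] F [ 0.2  0.2 -3.7] w 0.0195 gf 60.0
  bright x -0.12 87 z med 0.0394
  bright x -0.09 102 z med 0.0352
  bright x -0.06 188 z med 0.06
  bright x -0.03 230 z med 0.0635
scene amb 740 [285. 305.] uvw min [ 0.106 -0.048 -0.113] max [ 0.189  0.042 -0.079]
scene amb 155 [263. 342.] uvw min [ 0.197 -0.088 -0.223] max [ 0.22   0.056 -0.212]
scene amb 39 [293. 364.] uvw min [ 0.185  0.069 -0.223] max [ 0.22   0.088 -0.213]
scene t 28.3 ee [0.5356 0.1431 0.1979] xa 0.311 F [-0.1 -0.5 -3.7] w 0.0197 n 259 pitch 0.09 u 0.086 0.19 rms 0.0021
```

Emit:
step_arm(
  delta_pos=[
    [0, 0, 0.15],
    [0, 0, 0.2],
    [0, 0, 0.25],
    [0, 0, 0.25],
    [0, 0, 0.25],
    [0, 0, 0.25],
    [0, 0, 0.2],
    [0, 0, 0.1],
    [0, 0, 0],
  ],
  turn=[0, 0, 0, 0, 0, 0, 0, 0, 0],
)

```text
time: 29.25
ee_pos: [0.5358, 0.1432, 0.2395]
eef_rot: [-0.155, 0.988, 0.0, 0.0]
ft_force: [0.0, -1.0, -3.6]
width: 0.0198
grip_force: 60.0
```

```bash
python3 -c "
from sc import *
panb('pics/b12.png'); amber()
im=cv2.imread('pics/b12.png')[180:340,220:380]; cv2.imwrite('pics/b12c.png',cv2.resize(im,(560,560)))"
```

```text
t 29.25 ee [0.5358 0.1432 0.2395] grip in bin [-0.25    0.0024  0.1077] F [ 0.  -1.  -3.6] w 0.0198 gf 60.0
  bright x -0.15 65 z med 0.0761
  bright x -0.12 116 z med 0.0712
  bright x -0.09 70 z med 0.0738
  bright x -0.06 164 z med 0.0921
scene amb 785 [283. 297.] uvw min [ 0.106 -0.048 -0.11 ] max [ 0.189  0.043 -0.079]
```

View pics/b12c.png

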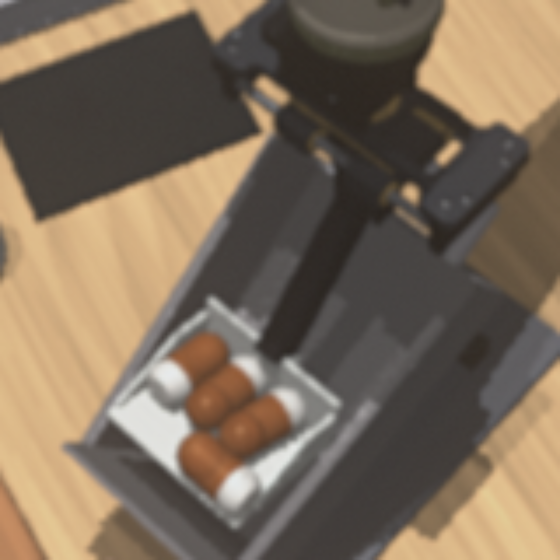

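All four vials are in the pan: three along it, and one across at the front at crop (215,470). Now I'll lift clear and carry them smoothly to the tray.

Emit:
step_arm(
  delta_pos=[
    [0, 0, 0.2],
    [0, 0, 0.4],
    [0, 0, 0.6],
    [0, 0, 0.7],
    [0, 0, 0.8],
    [0, 0, 0.8],
    [0, 0, 0.8],
    [0, 0, 0.8],
    [0, 0, 0.7],
    [0, 0, 0.5],
    [0, 0, 0.3],
    [0, 0, 0.1],
  ],
  turn=[0, 0, 0, 0, 0, 0, 0, 0, 0, 0, 0, 0],
)

```text
time: 30.55
ee_pos: [0.5358, 0.1433, 0.4075]
eef_rot: [-0.155, 0.988, 0.0, 0.0]
ft_force: [0.7, 0.9, -3.8]
width: 0.0197
grip_force: 60.0
```

Emit:
step_arm(
  delta_pos=[
    [0, 0, 0],
    [0, -0.2, 0],
    [-0.05, -0.4, 0],
    [-0.1, -0.6, 0],
    [-0.15, -0.8, 0],
    [-0.17, -0.9, 0],
    [-0.17, -0.9, 0],
    [-0.17, -0.9, 0],
    [-0.17, -0.9, 0],
    [-0.17, -0.9, 0],
    [-0.17, -0.9, 0],
    [-0.17, -0.9, 0],
  ],
  turn=[0, 0, -0.05, -0.1, -0.14, -0.14, -0.14, -0.14, -0.14, -0.14, -0.14, -0.14],
)

```text
time: 31.75
ee_pos: [0.4975, -0.0667, 0.4067]
eef_rot: [-0.078, 0.997, -0.0, -0.0]
ft_force: [1.2, -0.2, -3.4]
width: 0.0195
grip_force: 60.0
```

Emit:
step_arm(
  delta_pos=[
    [-0.17, -0.9, 0],
    [-0.17, -0.9, 0],
    [-0.17, -0.9, 0],
    [-0.17, -0.9, 0],
    [-0.17, -0.9, 0],
    [-0.17, -0.9, 0],
    [-0.17, -0.9, 0],
    [-0.17, -0.9, 0],
    [-0.17, -0.9, 0],
    [-0.17, -0.9, 0],
    [-0.17, -0.9, 0],
    [-0.17, -0.9, 0],
  ],
  turn=[-0.14, -0.14, -0.14, -0.14, -0.14, -0.14, -0.14, -0.14, -0.14, -0.14, -0.14, -0.14],
)

```text
time: 32.95
ee_pos: [0.4471, -0.3363, 0.4066]
eef_rot: [0.022, 1.0, 0.0, -0.0]
ft_force: [-0.3, -0.2, -3.3]
width: 0.0197
grip_force: 60.0
```

Emit:
step_arm(
  delta_pos=[
    [-0.15, -0.7, 0],
    [-0.1, -0.5, 0],
    [-0.1, -0.3, 0],
    [0, -0.1, 0],
    [0, 0, 0],
    [0, 0, 0],
  ],
  turn=[-0.14, -0.14, -0.1, 0, 0, 0],
)

```text
time: 33.55
ee_pos: [0.4392, -0.3734, 0.4069]
eef_rot: [0.043, 0.999, 0.0, 0.0]
ft_force: [-0.3, 0.2, -3.6]
width: 0.0195
grip_force: 60.0
```

```bash
cat >> sc.py <<'E'
def tray():
    for n in("scene","top"):
        c=cap(n); p=pts(c).reshape(-1,3); m=(abs(p[:,0]-.554)<.15)&(abs(p[:,1]+.376)<.13)&(p[:,2]>.043)&(p[:,2]<.056)
        q=p[m]; r=cv2.minAreaRect(q[:,:2].astype(np.float32)*1000); print(n,"tray",len(q),r, np.percentile(q,[1,99],axis=0)[:,:2].round(3).tolist())
E
python3 -c "
from sc import *
amber(); pan(); tray()"
```

```text
scene amb 395 [209.  81.] uvw min [ 0.106 -0.045 -0.113] max [ 0.187  0.041 -0.082]
scene t 33.6 ee [ 0.4392 -0.3735  0.4069] xa -0.087 F [ 0.1  0.1 -4.1] w 0.0194 n 157 pitch 0.177 u 0.089 0.191 rms 0.0021
scene tray 448 ((555.630126953125, -375.0393981933594), (187.8342742919922, 190.95999145507812), 85.40541076660156) [[0.458, -0.471], [0.655, -0.28]]
top tray 183 ((554.432373046875, -369.1927490234375), (164.425537109375, 191.8399658203125), 86.00714874267578) [[0.456, -0.437], [0.653, -0.283]]
```

The tray is unmoved at (0.555, −0.3755), and the vials are still in the pan. Lowering into the tray.

Emit:
step_arm(
  delta_pos=[
    [-0.1, 0.1, -0.3],
    [-0.1, 0.1, -0.6],
    [-0.1, 0.1, -0.9],
    [0, 0, -1],
    [0, 0, -1],
    [0, 0, -1],
    [0, 0, -1],
    [0, 0, -1],
    [0, 0, -1],
    [0, 0, -0.9],
    [0, 0, -0.6],
    [0, 0, -0.4],
  ],
  turn=[0, 0, 0, 0, 0, 0, 0, 0, 0, 0, 0, 0],
)

```text
time: 34.95
ee_pos: [0.4307, -0.3664, 0.1629]
eef_rot: [0.044, 0.999, 0.0, -0.001]
ft_force: [1.0, 0.2, -2.6]
width: 0.0197
grip_force: 60.0
```

Emit:
step_arm(
  delta_pos=[
    [0, 0, -0.2],
    [0, 0, -0.1],
    [0, 0, 0],
    [0, 0, 0],
  ],
  turn=[0, 0, 0, 0],
  newtons=30,
)

```text
time: 35.35
ee_pos: [0.4316, -0.3671, 0.1574]
eef_rot: [0.044, 0.999, -0.0, 0.0]
ft_force: [0.6, 0.1, -3.6]
width: 0.02
grip_force: 30.0
```

```bash
python3 -c "
from sc import *
amber(); pan()"
```

```text
scene amb 394 [280. 140.] uvw min [-0.06  -0.089 -0.185] max [ 0.017  0.05  -0.17 ]
scene amb 331 [229. 147.] uvw min [ 0.105 -0.044 -0.112] max [ 0.187  0.04  -0.079]
scene t 35.4 ee [ 0.4316 -0.3671  0.1574] xa -0.088 F [ 0.8 -0.4 -3.6] w 0.02 n 139 pitch -0.469 u 0.049 0.191 rms 0.0023
```

Emit:
step_arm(
  delta_pos=[
    [0, 0, 0],
    [0, 0, 0],
    [0, 0, 0],
  ],
  turn=[0, 0, 0],
  newtons=18,
)

```text
time: 35.75
ee_pos: [0.4311, -0.367, 0.1569]
eef_rot: [0.044, 0.999, -0.0, -0.0]
ft_force: [1.4, -1.3, -2.2]
width: 0.0201
grip_force: 18.0
```

```bash
python3 -c "
from sc import *
amber(); pan()"
```

```text
scene amb 365 [281. 140.] uvw min [-0.06  -0.09  -0.184] max [ 0.005  0.048 -0.169]
scene amb 310 [245. 151.] uvw min [ 0.058 -0.047 -0.147] max [ 0.14   0.04  -0.114]
scene t 35.8 ee [ 0.4312 -0.367   0.1569] xa -0.088 F [-1.1  0.1 -1.8] w 0.0198 n 256 pitch 0.232 u 0.066 0.2 rms 0.0021
```

Emit:
step_arm(
  delta_pos=[
    [0, 0, 0],
    [0.2, -0.018, 0.13],
    [0.2, -0.018, 0.13],
    [0.2, -0.018, 0.13],
    [0.2, -0.018, 0.13],
    [0.2, -0.018, 0.13],
    [0.2, -0.018, 0.13],
    [0, 0, 0],
  ],
  turn=[0, 0, 0, 0, 0, 0, 0, 0],
  newtons=9,
)

```text
time: 36.65
ee_pos: [0.4623, -0.3694, 0.1766]
eef_rot: [0.044, 0.999, -0.0, 0.0]
ft_force: [1.0, 0.5, -1.3]
width: 0.0199
grip_force: 9.0
```

```bash
python3 -c "
from sc import *
amber(); pan()"
```

```text
scene amb 354 [273. 144.] uvw min [-0.06  -0.089 -0.203] max [-0.015  0.046 -0.189]
scene amb 253 [239. 152.] uvw min [ 0.05  -0.045 -0.17 ] max [ 0.102  0.049 -0.143]
scene amb 330 [204. 173.] uvw min [ 0.188 -0.089 -0.202] max [ 0.22   0.09  -0.172]
scene amb 54 [216. 170.] uvw min [ 0.156  0.016 -0.168] max [ 0.178  0.049 -0.155]
scene t 36.7 ee [ 0.462  -0.3695  0.1765] xa -0.088 F [ 0.9  0.9 -0.9] w 0.0201 n 332 pitch 0.176 u 0.034 0.177 rms 0.0021
```

Emit:
step_arm(
  delta_pos=[
    [0.2, -0.018, 0.13],
    [0.2, -0.018, 0.13],
    [0.2, -0.018, 0.13],
    [0.2, -0.018, 0.13],
    [0.2, -0.018, 0.13],
    [0.2, -0.018, 0.13],
    [0, 0, 0],
    [0, 0, 0],
  ],
  turn=[0, 0, 0, 0, 0, 0, 0, 0],
  newtons=5,
)

```text
time: 37.55
ee_pos: [0.4916, -0.3723, 0.196]
eef_rot: [0.044, 0.999, -0.0, 0.0]
ft_force: [0.8, 0.7, 0.7]
width: 0.0202
grip_force: 5.0
```

```bash
python3 -c "
from sc import *
amber(); pan('scene','pics/t1.png'); tray()"
```

```text
scene amb 129 [269. 147.] uvw min [-0.06  -0.087 -0.222] max [-0.045  0.048 -0.209]
scene amb 167 [226. 156.] uvw min [ 0.066 -0.037 -0.195] max [ 0.117  0.014 -0.174]
scene amb 421 [202. 172.] uvw min [ 0.158 -0.09  -0.221] max [ 0.213  0.09  -0.191]
scene amb 54 [216. 170.] uvw min [ 0.126  0.017 -0.187] max [ 0.148  0.053 -0.176]
scene amb 94 [230. 170.] uvw min [ 0.079  0.037 -0.198] max [ 0.119  0.064 -0.176]
scene amb 143 [199. 189.] uvw min [ 0.19  -0.    -0.221] max [ 0.22   0.09  -0.208]
scene t 37.6 ee [ 0.4914 -0.3722  0.196 ] xa -0.088 F [-0.   0.7  1.2] w 0.02 n 133 pitch 0.045 u 0.016 0.15 rms 0.0023
scene tray 504 ((555.6572875976562, -375.3662109375), (188.6964874267578, 190.46978759765625), 85.60287475585938) [[0.46, -0.471], [0.655, -0.28]]
top tray 238 ((554.17822265625, -371.89337158203125), (170.26168823242188, 191.56883239746094), 85.45597839355469) [[0.459, -0.459], [0.652, -0.283]]
```

Emit:
step_arm(
  delta_pos=[
    [0, 0, 0],
    [0, 0, 0.2],
    [-0.1, 0.01, 0.3],
    [-0.15, 0.01, 0.4],
    [-0.1, 0.01, 0.5],
    [0, 0, 0.6],
    [0, 0, 0.7],
    [0, 0, 0.8],
    [0, 0, 0.8],
    [0, 0, 0.6],
    [0, 0, 0.3],
    [0, 0, 0],
  ],
  turn=[0, 0, 0, 0, 0, 0, 0, 0, 0, 0, 0, 0],
  newtons=20,
)

```text
time: 38.95
ee_pos: [0.4829, -0.3717, 0.3273]
eef_rot: [0.044, 0.999, -0.001, 0.001]
ft_force: [0.3, 0.3, -2.2]
width: 0.0197
grip_force: 20.0
```

```bash
python3 -c "
from sc import *
pan('scene','pics/t2.png'); pan('scene')
c=cap('scene'); p=pts(c); im=c['image'].astype(int)
m=((im[...,0]-im[...,2]>45)&(abs(p[...,0]-.555)<.09)&(abs(p[...,1]+.375)<.085)&(p[...,2]>.012)&(p[...,2]<.07)).astype(np.uint8)
k,L,st,ce=cv2.connectedComponentsWithStats(m)
for i in range(1,k):
    if st[i,4]>8: q=p[L==i]; print(st[i,4],ce[i].round(),q.min(0).round(3),q.max(0).round(3))
tray()
a=cv2.imread('pics/t2.png')[60:220,150:350]; cv2.imwrite('pics/t2c.png',cv2.resize(a,(750,600)))"
```

```text
scene t 38.95 ee [ 0.4829 -0.3717  0.3273] xa -0.088 F [ 0.3  0.3 -2.2] w 0.0197 n 384 pitch 0.441 u 0.009 0.07 rms 0.0018
scene t 39.0 ee [ 0.4826 -0.3715  0.326 ] xa -0.088 F [ 0.6 -0.7 -3. ] w 0.0198 n 380 pitch 0.444 u 0.01 0.07 rms 0.0018
167 [225. 157.] [ 0.561 -0.417  0.019] [ 0.614 -0.365  0.039]
53 [216. 170.] [ 0.619 -0.366  0.025] [ 0.642 -0.334  0.039]
82 [229. 170.] [ 0.58  -0.346  0.019] [ 0.614 -0.314  0.039]
scene tray 391 ((555.718994140625, -374.0290832519531), (186.66769409179688, 190.12782287597656), 85.77718353271484) [[0.46, -0.47], [0.654, -0.279]]
top tray 221 ((553.638427734375, -375.8702087402344), (178.36570739746094, 191.42247009277344), 85.7154541015625) [[0.459, -0.47], [0.652, -0.283]]
```

View pics/t2c.png

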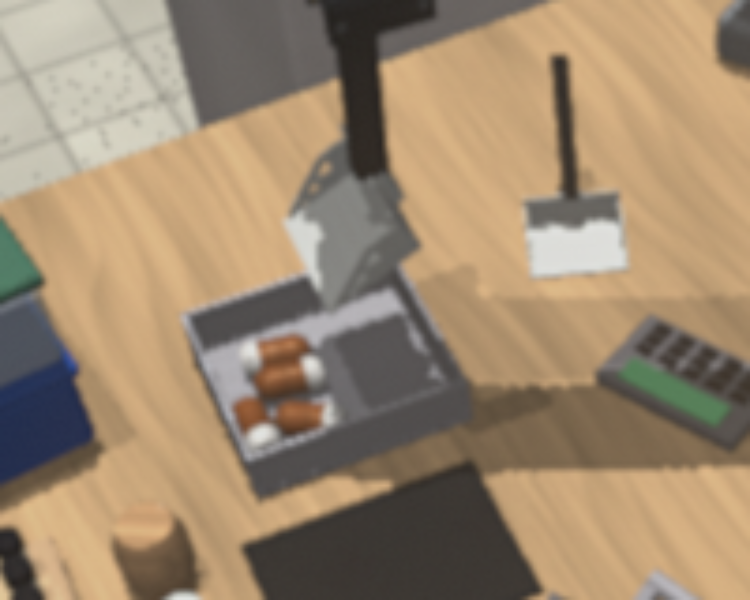

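The picture shows all four vials lying in the tray at crop (240–335, 350–440). Now I'll take the scoop back to the mat, touch its front edge down first, and rotate it flat.

Emit:
step_arm(
  delta_pos=[
    [0.2, 0.5, 0],
    [0.4, 0.9, 0],
    [0.4, 0.9, 0],
    [0.4, 0.9, 0],
    [0.4, 0.9, 0],
    [0.4, 0.9, 0],
    [0.4, 0.9, 0],
    [0.4, 0.9, 0],
    [0.3, 0.9, 0],
    [0.1, 0.46, -0.3],
    [0, 0, -0.6],
    [0, 0, -0.8],
  ],
  turn=[0, 0, 0, 0, 0, 0, 0, 0, 0, 0, 0, 0],
)

```text
time: 40.4
ee_pos: [0.5672, -0.1682, 0.2821]
eef_rot: [0.044, 0.999, -0.0, 0.0]
ft_force: [-0.2, -0.6, -3.6]
width: 0.02
grip_force: 20.0
```

Emit:
step_arm(
  delta_pos=[
    [0, 0, -0.8],
    [0, 0, -0.8],
    [0, 0, -0.7],
    [0, 0, -0.5],
    [0, 0, -0.2],
    [0, 0, 0],
  ],
  turn=[0, 0, 0, 0, 0, 0],
)

```text
time: 41.0
ee_pos: [0.5669, -0.168, 0.2074]
eef_rot: [0.044, 0.999, 0.0, -0.001]
ft_force: [-0.4, 0.2, -2.3]
width: 0.0197
grip_force: 20.0
```

```bash
python3 -c "
from sc import *
pan()"
```

```text
scene t 41.0 ee [ 0.5669 -0.168   0.2074] xa -0.089 F [-0.4  0.2 -2.3] w 0.0197 n 468 pitch 0.452 u 0.009 0.07 rms 0.0019
```

Emit:
step_arm(
  delta_pos=[
    [0, 0, -0.35],
    [0, 0, -0.3],
    [-0.37, 0.033, -0.16],
    [-0.37, 0.033, -0.16],
    [-0.37, 0.033, -0.16],
    [-0.25, 0.022, -0.147],
    [-0.25, 0.022, -0.147],
    [-0.25, 0.022, -0.147],
    [0, 0, 0],
  ],
  turn=[0, 0, 0, 0, 0, 0, 0, 0, 0],
  newtons=8,
)

```text
time: 41.95
ee_pos: [0.5199, -0.1634, 0.1684]
eef_rot: [0.044, 0.999, 0.0, -0.001]
ft_force: [-0.3, -0.5, -2.6]
width: 0.0199
grip_force: 8.0
```

```bash
python3 -c "
from sc import *
pan()"
```

```text
scene t 41.95 ee [ 0.5199 -0.1634  0.1684] xa -0.088 F [-0.3 -0.5 -2.6] w 0.0199 n 604 pitch 0.207 u 0.037 0.119 rms 0.0017
```

Emit:
step_arm(
  delta_pos=[
    [-0.235, 0.021, -0.17],
    [-0.235, 0.021, -0.17],
    [-0.235, 0.021, -0.17],
    [-0.215, 0.02, -0.19],
    [-0.215, 0.02, -0.19],
    [-0.215, 0.02, -0.19],
    [0, 0, 0],
    [0, 0, 0],
  ],
  turn=[0, 0, 0, 0, 0, 0, 0, 0],
)

```text
time: 42.8
ee_pos: [0.4869, -0.1603, 0.1416]
eef_rot: [0.044, 0.999, 0.0, -0.0]
ft_force: [-0.4, -0.6, -1.4]
width: 0.0197
grip_force: 8.0
```

```bash
python3 -c "
from sc import *
pan()"
```

```text
scene t 42.8 ee [ 0.4869 -0.1603  0.1416] xa -0.088 F [-0.4 -0.6 -1.4] w 0.0197 n 582 pitch 0.027 u 0.064 0.152 rms 0.0017
```

Emit:
step_arm(
  delta_pos=[
    [0, 0, -0.04],
    [0, 0, 0],
  ],
  turn=[0, 0],
  newtons=3,
)

```text
time: 43.05
ee_pos: [0.4875, -0.1603, 0.141]
eef_rot: [0.044, 0.999, 0.0, 0.0]
ft_force: [-0.2, -0.2, -0.2]
width: 0.0197
grip_force: 3.0
```

Emit:
step_arm(
  delta_pos=[
    [0, 0, 0],
    [0, 0, 0],
    [0, 0, 0],
    [0, 0, 0],
    [0, 0, 0.4],
    [0, 0, 0.8],
    [0, 0, 1],
    [0, 0, 1],
    [0, 0, 1],
    [0, 0, 1],
    [0, 0, 0.5],
    [0, 0, 0.3],
  ],
  turn=[0, 0, 0, 0, 0, 0, 0, 0, 0, 0, 0, 0],
  grip=0.3,
)

```text
time: 44.25
ee_pos: [0.4875, -0.1603, 0.2922]
eef_rot: [0.044, 0.999, -0.0, 0.001]
ft_force: [-0.3, 0.4, 0.1]
width: 0.0611
grip_force: 0.0
```

Run:
```python
from sc import *
s=read_state(); print(s["time"],s["ee_pos"].round(4),s["width"],s["eef_rot"].round(3))
c=cap("scene","pics/r1.png"); p=pts(c).reshape(-1,3); im=c["image"].reshape(-1,3).astype(int)
m=(im.min(1)>125)&(abs(p[:,0]-.594)<.06)&(abs(p[:,1]+.17)<.065)&(p[:,2]<.03); q=p[m]
print("pan",m.sum(),q.mean(0).round(4),q.min(0).round(3),q.max(0).round(3),np.polyfit(q[:,0],q[:,2],1).round(3))
for a in(.07,.13,.175):
    k=handle(c,(.5,-.158),a-.01,a+.01); print(a,len(k),k.mean(0).round(4) if len(k) else 0)
# bin handle / bin tilt
b=binf(p); k=(abs(b[:,0])<.02)&(abs(b[:,1])<.05)&(b[:,2]>.05)&(b[:,2]<.12); print("wall x",np.median(b[k],0).round(4),k.sum())
k=(abs(b[:,0]+.279)<.012)&(abs(b[:,1])<.04)&(abs(b[:,2]-.04)<.015); print("bar",k.sum(),np.median(b[k],0).round(4),np.median(p[k],0).round(4))
```

```text
44.25 [ 0.4875 -0.1603  0.2922] 0.06110332337264369 [ 0.044  0.999 -0.     0.001]
pan 846 [ 0.5993 -0.1735  0.0075] [ 0.535 -0.232 -0.002] [ 0.643 -0.111  0.029] [0.013 0.   ]
0.07 68 [ 0.5399 -0.1573  0.0701]
0.13 70 [ 0.508  -0.155   0.1304]
0.175 66 [ 0.482  -0.1515  0.1751]
wall x [0.0011 0.0014 0.0905] 446
bar 191 [-0.2783  0.002   0.0423] [0.4819 0.1255 0.2161]
```

The scoop stands level on the mat with its pan middle near (0.595, −0.17), and the bin is still tipped. Now I'll lower the bin.

Emit:
step_arm(
  delta_pos=[
    [0, 0, 0.3],
    [0, 0.6, 0],
    [0, 1, 0],
    [0, 1, 0],
    [0, 1, 0],
    [0, 1, 0],
    [0, 1, 0],
    [0, 1, 0],
    [0, 1, 0],
    [0, 1, 0],
    [-0.2, 1, 0],
    [-0.14, 1, 0],
  ],
  turn=[0, 0, -1, -1, -1, -1, -1, -1, -1, -1, -1, -0.72],
  grip=0.58,
)

```text
time: 45.5
ee_pos: [0.4776, 0.1068, 0.2976]
eef_rot: [0.588, 0.809, -0.0, -0.0]
ft_force: [1.1, 0.3, 0.2]
width: 0.0363
grip_force: 0.0
```

Emit:
step_arm(
  delta_pos=[
    [0, 0.7, 0],
    [0, 0, 0],
    [0, 0, 0],
  ],
  turn=[0, 0, 0],
)

```text
time: 45.8
ee_pos: [0.4782, 0.1226, 0.2978]
eef_rot: [0.586, 0.81, -0.0, -0.0]
ft_force: [-0.0, -0.9, -0.4]
width: 0.0367
grip_force: 0.0
```

Emit:
step_arm(
  delta_pos=[
    [0, 0, -0.6],
    [0, 0, -0.8],
    [0, 0, -0.8],
    [0, 0, -0.8],
    [0, 0, -0.6],
    [0, 0, -0.4],
    [0, 0, 0],
  ],
  turn=[0, 0, 0, 0, 0, 0, 0],
)

```text
time: 46.5
ee_pos: [0.4781, 0.1213, 0.1972]
eef_rot: [0.587, 0.809, -0.001, -0.001]
ft_force: [0.7, 0.9, -0.4]
width: 0.0368
grip_force: 0.0
```

Emit:
step_arm(
  delta_pos=[
    [0, 0, 0],
    [0, 0, 0],
    [0, 0, 0],
    [0, 0, 0],
    [0, 0, 0],
  ],
  turn=[0, 0, 0, 0, 0],
  grip=1,
  newtons=40,
)

```text
time: 47.0
ee_pos: [0.4797, 0.1225, 0.199]
eef_rot: [0.587, 0.81, 0.001, 0.001]
ft_force: [4.9, 1.2, -1.5]
width: 0.0129
grip_force: 40.0
```

Gripped. Next is the reverse arc, down and back.

Emit:
step_arm(
  delta_pos=[
    [-0.18, -0.06, -0.28],
    [-0.18, -0.06, -0.28],
    [-0.18, -0.06, -0.28],
    [-0.18, -0.06, -0.28],
    [-0.13, -0.04, -0.25],
    [-0.13, -0.04, -0.25],
    [-0.13, -0.04, -0.25],
    [-0.13, -0.04, -0.25],
    [-0.105, -0.034, -0.265],
    [-0.105, -0.034, -0.265],
    [-0.105, -0.034, -0.265],
    [-0.105, -0.034, -0.265],
  ],
  turn=[0, 0, 0, 0, 0, 0, 0, 0, 0, 0, 0, 0],
)

```text
time: 48.2
ee_pos: [0.4389, 0.1094, 0.1204]
eef_rot: [0.587, 0.81, 0.002, 0.002]
ft_force: [1.7, 1.1, 9.8]
width: 0.0127
grip_force: 40.0
```

Emit:
step_arm(
  delta_pos=[
    [-0.08, -0.025, -0.275],
    [-0.08, -0.025, -0.275],
    [-0.08, -0.025, -0.275],
    [-0.08, -0.025, -0.275],
    [-0.05, -0.017, -0.28],
    [-0.05, -0.017, -0.28],
    [-0.05, -0.017, -0.28],
    [-0.05, -0.017, -0.28],
    [0, 0, -0.15],
    [0, 0, 0],
    [0, 0, 0],
    [0, 0, 0],
  ],
  turn=[0, 0, 0, 0, 0, 0, 0, 0, 0, 0, 0, 0],
)

```text
time: 49.4
ee_pos: [0.4246, 0.1049, 0.06]
eef_rot: [0.587, 0.81, 0.0, 0.0]
ft_force: [1.0, 1.7, 2.0]
width: 0.0132
grip_force: 40.0
```

```bash
cat >> sc.py <<'E'
def tilt():
    c=cap("scene"); p=pts(c).reshape(-1,3); d=p-np.array([.694,.1915,.034]); f=np.array([.952,.306,0]); l=np.array([-.306,.952,0]); s=d@f; y=d@l
    k=(abs(s+.12)<.11)&(abs(y)<.045)&(p[:,2]>.02)&(p[:,2]<.06); pf=np.polyfit(s[k],p[k,2],1); print("floor n",k.sum(),"tilt",-np.arctan(pf[0]).round(4),"z mid",np.polyval(pf,-.12).round(4))
    k=(abs(s)<.012)&(abs(y)<.05)&(p[:,2]>.12)&(p[:,2]<.17); print("far rim z max",np.percentile(p[k,2],95).round(4))
E
python3 -c "
from sc import *
s=read_state(); print(s['ee_pos'],s['ft_force']); tilt()"
```

```text
[0.42460275 0.10486976 0.05997565] [0.95417305 1.74078843 1.96117979]
floor n 2457 tilt -0.0013 z mid 0.0395
far rim z max 0.1514
```

Emit:
step_arm(
  delta_pos=[
    [0, 0, -0.1],
    [0, 0, 0],
    [0, 0, 0],
  ],
  turn=[0, 0, 0],
)

```text
time: 49.75
ee_pos: [0.4247, 0.1048, 0.0591]
eef_rot: [0.587, 0.81, -0.0, 0.001]
ft_force: [-11.1, -2.1, 31.5]
width: 0.0128
grip_force: 40.0
```

Emit:
step_arm(
  delta_pos=[
    [0, 0, 0],
    [0, 0, 0],
    [0, 0, 0],
    [0, 0, 0.5],
    [0, 0, 0.8],
    [0, 0, 1],
    [0, 0, 1],
    [0, 0, 1],
    [0, 0, 1],
    [0, 0, 1],
    [0, 0, 0.5],
    [0, 0, 0],
  ],
  turn=[0, 0, 0, 0, 0, 0, 0, 0, 0, 0, 0, 0],
  grip=0.56,
)

```text
time: 50.95
ee_pos: [0.4249, 0.1048, 0.2287]
eef_rot: [0.587, 0.81, 0.001, 0.001]
ft_force: [-0.1, -0.4, -0.4]
width: 0.0383
grip_force: 0.0
```

Run:
```python
from sc import *
s=read_state(); print(s['time'],s['ee_pos'],s['width']); tilt(); tray()
c=cap("scene","pics/end.png"); p=pts(c); im=c["image"].astype(int)
m=((im[...,0]-im[...,2]>45)&(abs(p[...,0]-.555)<.1)&(abs(p[...,1]+.375)<.09)&(p[...,2]>.012)&(p[...,2]<.07)).astype(np.uint8)
k,L,st,ce=cv2.connectedComponentsWithStats(m)
for i in range(1,k):
    if st[i,4]>8: q=p[L==i]; print(st[i,4],ce[i].round(),q.min(0).round(3),q.max(0).round(3))
q=p.reshape(-1,3); I=im.reshape(-1,3); m=(I.min(1)>125)&(abs(q[:,0]-.594)<.1)&(abs(q[:,1]+.17)<.1)&(q[:,2]<.03); print("pan",m.sum(),q[m].min(0).round(3),q[m].max(0).round(3))
a=cv2.imread('pics/end.png'); cv2.imwrite('pics/endc.png',a[40:400,120:520])
```

```text
50.95 [0.42493651 0.10483094 0.22872957] 0.038271282456177905
floor n 2466 tilt -0.0013 z mid 0.0394
far rim z max 0.1518
scene tray 445 ((555.2560424804688, -376.2741394042969), (188.12548828125, 190.7618865966797), 85.61613464355469) [[0.458, -0.47], [0.654, -0.28]]
top tray 319 ((553.483154296875, -377.3792724609375), (181.29733276367188, 192.07020568847656), 85.62589263916016) [[0.453, -0.47], [0.651, -0.283]]
166 [225. 157.] [ 0.56  -0.421  0.017] [ 0.614 -0.363  0.041]
57 [216. 170.] [ 0.619 -0.367  0.023] [ 0.643 -0.336  0.04 ]
82 [229. 170.] [ 0.581 -0.345  0.021] [ 0.614 -0.313  0.038]
pan 1060 [ 0.494 -0.27  -0.009] [ 0.69  -0.07   0.028]
```

View pics/endc.png

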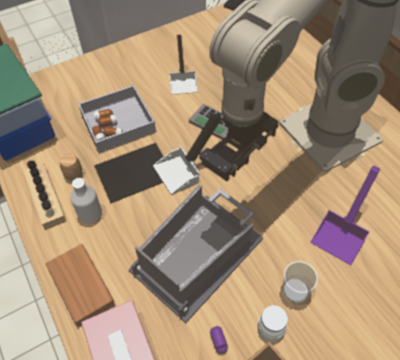

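The bin is level and the vials are in the tray at crop (105,120). But the scoop has been knocked aside: its pan is now at crop (178,170), at the mat's near corner. I'll measure it and put it back.

```bash
cat > loc.py <<'E'
from sc import *
for n in("scene","top"):
    c=cap(n); p=pts(c).reshape(-1,3); I=c["image"].reshape(-1,3).astype(int)
    m=(I.min(1)>125)&(I.max(1)-I.min(1)<25)&(p[:,0]>.40)&(p[:,0]<.72)&(p[:,1]>-.27)&(p[:,1]<.02)&(p[:,2]<.06)&(p[:,2]>-.01)
    q=p[m]
    M=np.zeros(len(p),np.uint8); M[m]=1; k,L,st,ce=cv2.connectedComponentsWithStats(M.reshape(400,640))
    j=1+np.argmax(st[1:,4]); q=p[L.ravel()==j]; fl=q[q[:,2]<.014]; print(n,"pan",len(q),len(fl),fl.mean(0).round(4),cv2.minAreaRect(fl[:,:2].astype(np.float32)*1000))
    for a in(.06,.08,.1,.12,.14,.16,.18):
        k=(I.max(1)<85)&(p[:,0]>.36)&(p[:,0]<.62)&(p[:,1]>-.24)&(p[:,1]<0.05)&(abs(p[:,2]-a)<.01)
        # exclude gripper
        k&=np.hypot(p[:,0]-read_state()["ee_pos"][0],p[:,1]-read_state()["ee_pos"][1])>.0
        if k.sum(): print(n,a,k.sum(),p[k].mean(0).round(4),p[k].min(0).round(3)[:2],p[k].max(0).round(3)[:2])
E
python3 loc.py
```

```text
scene pan 925 836 [ 0.4978 -0.107   0.0061] ((494.11077880859375, -111.60616302490234), (89.88221740722656, 133.69676208496094), 0.7640867233276367)
scene 0.06 86 [ 0.4541 -0.0619  0.0599] [ 0.416 -0.107] [0.508 0.05 ]
scene 0.08 85 [ 0.4437 -0.0593  0.0802] [ 0.399 -0.105] [0.508 0.05 ]
scene 0.1 81 [ 0.4316 -0.0643  0.1005] [ 0.387 -0.106] [0.507 0.05 ]
scene 0.12 64 [ 0.4009 -0.0939  0.12  ] [ 0.374 -0.107] [ 0.417 -0.087]
scene 0.14 81 [ 0.3882 -0.0943  0.1404] [ 0.36  -0.108] [ 0.406 -0.087]
scene 0.16 72 [ 0.3767 -0.095   0.1596] [ 0.36  -0.108] [ 0.392 -0.087]
scene 0.18 51 [ 0.3692 -0.0982  0.179 ] [ 0.36  -0.112] [ 0.379 -0.088]
top pan 722 644 [ 0.4954 -0.1026  0.0056] ((494.15789794921875, -104.09486389160156), (114.31048583984375, 85.41815948486328), 89.70403289794922)
top 0.06 14 [ 0.4584 -0.0604  0.0584] [ 0.445 -0.109] [0.487 0.048]
top 0.08 23 [ 0.4393 -0.0825  0.0794] [ 0.429 -0.112] [0.486 0.049]
top 0.1 22 [ 0.4237 -0.0961  0.1005] [ 0.413 -0.111] [0.487 0.039]
top 0.12 18 [ 0.408  -0.1013  0.1204] [ 0.401 -0.11 ] [ 0.416 -0.093]
top 0.14 21 [ 0.3949 -0.1012  0.1394] [ 0.386 -0.11 ] [ 0.401 -0.093]
top 0.16 20 [ 0.3822 -0.1002  0.1592] [ 0.371 -0.109] [ 0.392 -0.092]
top 0.18 26 [ 0.3678 -0.1     0.1792] [ 0.36  -0.108] [ 0.378 -0.092]
```

Emit:
step_arm(
  delta_pos=[
    [0, 0, 0.6],
    [0, -0.3, 0.6],
    [0, -0.8, 0],
    [0, -0.8, 0],
    [0, -0.8, 0],
    [0, -0.8, 0],
    [-0.2, -0.8, 0],
    [-0.3, -0.8, 0],
    [-0.3, -0.8, 0],
    [-0.3, -0.8, 0],
    [-0.3, -0.8, 0],
    [-0.16, -0.6, 0],
  ],
  turn=[0, 0.9, 0.95, 0.95, 0.95, 0.95, 0.95, 0.95, 0.95, 0.95, 0.95, 0.95],
  grip=0.2,
)

```text
time: 52.45
ee_pos: [0.3844, -0.0991, 0.2565]
eef_rot: [0.001, 1.0, 0.0, -0.001]
ft_force: [-0.7, 1.0, 0.4]
width: 0.0693
grip_force: 0.0
```

Emit:
step_arm(
  delta_pos=[
    [0, 0, 0],
    [0, 0, 0],
  ],
  turn=[0, 0],
)

```text
time: 52.65
ee_pos: [0.3852, -0.0973, 0.2567]
eef_rot: [0.005, 1.0, 0.0, -0.0]
ft_force: [0.2, 0.2, -0.1]
width: 0.0697
grip_force: 0.0
```

```bash
python3 loc.py; python3 -c "
from bench import *
s=read_state();print(s['ee_pos'],s['eef_rot'],s['joint_positions'].round(2))"
```

```text
scene pan 890 815 [ 0.4985 -0.1073  0.0062] ((494.4147644042969, -112.95604705810547), (137.68959045410156, 89.06098937988281), 89.5961685180664)
scene 0.06 85 [ 0.4562 -0.0535  0.0591] [ 0.414 -0.106] [0.508 0.049]
scene 0.08 91 [ 0.4439 -0.0599  0.0793] [ 0.404 -0.105] [0.508 0.05 ]
scene 0.1 87 [ 0.4322 -0.064   0.0993] [ 0.389 -0.105] [0.508 0.05 ]
scene 0.12 67 [ 0.4012 -0.0937  0.1203] [ 0.377 -0.104] [ 0.417 -0.088]
scene 0.14 82 [ 0.388  -0.0946  0.14  ] [ 0.364 -0.108] [ 0.407 -0.087]
scene 0.16 65 [ 0.3778 -0.0946  0.1593] [ 0.361 -0.109] [ 0.39  -0.088]
scene 0.18 57 [ 0.3691 -0.0976  0.1786] [ 0.361 -0.111] [ 0.379 -0.088]
top pan 51 37 [ 0.5198 -0.0543  0.0081] ((514.4246215820312, -50.11702346801758), (17.730539321899414, 49.40403747558594), 73.69843292236328)
top 0.06 3 [0.4851 0.0424 0.058 ] [0.483 0.038] [0.487 0.049]
top 0.08 4 [0.4724 0.0452 0.0752] [0.434 0.04 ] [0.486 0.05 ]
top 0.1 1 [0.4877 0.039  0.0995] [0.488 0.039] [0.488 0.039]
[ 0.38543559 -0.09696086  0.25692418] [ 3.87705446e-03  9.99992452e-01  1.75553676e-04 -1.84740854e-04] [ 0.51 -0.18 -0.33  1.93 -0.06  1.38  1.76]
```

Emit:
step_arm(
  delta_pos=[
    [0, -0.05, -0.6],
    [0, 0, -0.9],
    [0, 0, -0.9],
    [0, 0, -0.9],
    [0, 0, -0.8],
    [0, 0, -0.6],
    [0, 0, -0.3],
    [0, 0, 0],
  ],
  turn=[0, 0, 0, 0, 0, 0, 0, 0],
)

```text
time: 53.55
ee_pos: [0.3849, -0.0985, 0.1315]
eef_rot: [0.003, 1.0, 0.0, -0.001]
ft_force: [0.5, 0.7, -0.2]
width: 0.0694
grip_force: 0.0
```

Emit:
step_arm(
  delta_pos=[
    [0, 0, 0],
    [0, 0, 0],
    [0, 0, 0],
    [0, 0, 0],
    [0, 0, 0],
    [0, 0, 0],
    [0, 0, 0],
    [0, 0, 0],
  ],
  turn=[0, 0, 0, 0, 0, 0, 0, 0],
  grip=1,
  newtons=40,
)

```text
time: 54.35
ee_pos: [0.3853, -0.0992, 0.1322]
eef_rot: [0.003, 1.0, 0.0, 0.0]
ft_force: [-1.1, 0.5, 0.5]
width: 0.0196
grip_force: 39.9
```

Emit:
step_arm(
  delta_pos=[
    [0, 0, 0.3],
    [0, 0, 0.4],
    [0, 0, 0.4],
    [0, 0, 0.4],
    [0, 0, 0.3],
    [0, 0, 0],
  ],
  turn=[0, 0, 0, 0, 0, 0],
)

```text
time: 54.95
ee_pos: [0.3859, -0.0994, 0.1784]
eef_rot: [0.003, 1.0, -0.0, 0.001]
ft_force: [0.8, 0.3, -2.0]
width: 0.0191
grip_force: 39.9
```

```bash
python3 -c "
from sc import *
pan(); pan()"
```

```text
scene t 54.95 ee [ 0.3859 -0.0994  0.1784] xa -0.007 F [ 0.8  0.3 -2. ] w 0.0191 n 625 pitch -0.039 u 0.065 0.154 rms 0.0017
scene t 55.0 ee [ 0.3855 -0.0993  0.1777] xa -0.007 F [-0.2  0.8 -2.5] w 0.0197 n 603 pitch -0.035 u 0.065 0.153 rms 0.0017
```

Emit:
step_arm(
  delta_pos=[
    [0.3, -0.2, 0],
    [0.5, -0.35, 0],
    [0.5, -0.35, 0],
    [0.5, -0.35, 0],
    [0.5, -0.35, 0],
    [0.5, -0.35, 0],
    [0.5, -0.35, 0],
    [0.4, -0.3, 0],
    [0.25, -0.2, -0.2],
    [0, 0, -0.5],
    [0, 0, -0.4],
    [0, 0, -0.3],
  ],
  turn=[0, 0, 0, 0, 0, 0, 0, 0, 0, 0, 0, 0],
)

```text
time: 56.25
ee_pos: [0.483, -0.1686, 0.1405]
eef_rot: [0.003, 1.0, 0.0, -0.001]
ft_force: [-0.5, -0.4, -2.2]
width: 0.0197
grip_force: 39.9
```

Emit:
step_arm(
  delta_pos=[
    [0, 0, -0.1],
    [0, 0, 0],
    [0, 0, 0],
  ],
  turn=[0, 0, 0],
)

```text
time: 56.55
ee_pos: [0.4841, -0.1691, 0.14]
eef_rot: [0.003, 1.0, -0.0, 0.0]
ft_force: [-0.1, -0.1, -1.9]
width: 0.0201
grip_force: 39.9
```

Emit:
step_arm(
  delta_pos=[
    [0, 0, 0],
    [0, 0, -0.05],
    [0, 0, 0],
    [0, 0, 0],
  ],
  turn=[0, 0, 0, 0],
  newtons=3,
)

```text
time: 56.95
ee_pos: [0.4843, -0.1692, 0.139]
eef_rot: [0.003, 1.0, -0.0, 0.0]
ft_force: [-1.5, 0.6, 3.4]
width: 0.0203
grip_force: 3.0
```

```bash
python3 -c "
from sc import *
pan(); pan()"
```

```text
scene t 56.95 ee [ 0.4843 -0.1692  0.139 ] xa -0.007 F [-1.5  0.6  3.4] w 0.0203 n 570 pitch 0.019 u 0.057 0.144 rms 0.0017
scene t 57.0 ee [ 0.4843 -0.1692  0.1389] xa -0.007 F [-1.1  0.6  4.3] w 0.0206 n 576 pitch 0.026 u 0.057 0.144 rms 0.0017
```

Flat on the mat. I'll release and go up, clear of everything.

Emit:
step_arm(
  delta_pos=[
    [0, 0, 0],
    [0, 0, 0],
    [0, 0, 0],
    [0, 0, 0],
    [0, 0, 0.4],
    [0, 0, 0.8],
    [0, 0, 1],
    [0, 0, 1],
    [0, 0, 1],
    [0, 0, 1],
    [0, 0, 0.7],
    [0, 0, 0],
  ],
  turn=[0, 0, 0, 0, 0, 0, 0, 0, 0, 0, 0, 0],
  grip=0.2,
)

```text
time: 58.25
ee_pos: [0.485, -0.1693, 0.2891]
eef_rot: [0.003, 1.0, -0.001, 0.002]
ft_force: [0.5, 0.3, -0.6]
width: 0.0699
grip_force: 0.0
```

```bash
cat > fin.py <<'E'
from sc import *
s=read_state(); print(s['time'],s['ee_pos'].round(3),s['width'],s['ft_force'].round(1)); tilt(); tray()
c=cap("scene","pics/end2.png"); p=pts(c); im=c["image"].astype(int)
m=((im[...,0]-im[...,2]>45)&(abs(p[...,0]-.555)<.1)&(abs(p[...,1]+.375)<.09)&(p[...,2]>.012)&(p[...,2]<.07)).astype(np.uint8)
k,L,st,ce=cv2.connectedComponentsWithStats(m)
for i in range(1,k):
    if st[i,4]>8: q=p[L==i]; print(st[i,4],ce[i].round(),q.min(0).round(3),q.max(0).round(3))
q=p.reshape(-1,3); I=im.reshape(-1,3)
M=((I.min(1)>125)&(I.max(1)-I.min(1)<25)&(q[:,0]>.4)&(q[:,0]<.72)&(q[:,1]>-.27)&(q[:,1]<.02)&(q[:,2]<.012)).astype(np.uint8).reshape(400,640)
k,L,st,ce=cv2.connectedComponentsWithStats(M); j=1+np.argmax(st[1:,4]); a=p[L==j]; print("pan floor",len(a),a.mean(0).round(4),np.percentile(a,[3,97],axis=0).round(3).tolist())
t=cap("top"); b=pts(t)[...]; z=dict(np.load("top0.npz")); b0=pts(z)
for nm,(u,v) in dict(bot=(349,118),twine=(389,128),jar=(206,190),beak=(216,220),calc=(377,255)).items(): print(nm,b0[v,u].round(3),b[v,u].round(3), abs(t["image"][v-12:v+12,u-12:u+12].astype(int)-z["image"][v-12:v+12,u-12:u+12]).mean().round(1))
E
python3 fin.py
```

```text
58.25 [ 0.485 -0.169  0.289] 0.06986229295594673 [ 0.5  0.3 -0.6]
floor n 2455 tilt -0.0008 z mid 0.0394
far rim z max 0.1513
scene tray 451 ((555.1412963867188, -375.815185546875), (187.57740783691406, 190.81149291992188), 85.81976318359375) [[0.458, -0.469], [0.654, -0.28]]
top tray 220 ((552.6234130859375, -386.281494140625), (163.0856475830078, 190.8374786376953), 85.71292114257812) [[0.453, -0.47], [0.649, -0.305]]
165 [224. 157.] [ 0.56  -0.419  0.02 ] [ 0.614 -0.363  0.043]
54 [216. 170.] [ 0.619 -0.368  0.027] [ 0.643 -0.331  0.042]
82 [229. 170.] [ 0.58  -0.348  0.017] [ 0.614 -0.312  0.039]
pan floor 765 [ 0.589  -0.173   0.0065] [[0.546, -0.22, 0.002], [0.626, -0.122, 0.01]]
bot [ 0.752 -0.104  0.152] [ 0.752 -0.104  0.152] 3.4
twine [ 0.742 -0.251  0.077] [ 0.744 -0.252  0.07 ] 3.3
jar [0.507 0.396 0.072] [0.505 0.394 0.082] 3.6
beak [0.406 0.374 0.003] [0.406 0.373 0.008] 3.2
calc [ 0.29  -0.217  0.019] [ 0.285 -0.142  0.708] 33.2
```

```bash
python3 -c "
from bench import *
print(close_job())"
```

```text
the job is handed in; nothing more can be done
None
```

The job is handed in (no verdict came back): all four vials lie in the steel tray, the scoop stands level about 6 mm from the mat's centre (re-placed after it was knocked aside), the bin is level, and the other things on the bench were left alone (the calculator was hidden from my last check).

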